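# Check the board rests for grip and load the greasy ones for washing

## Task

Some of the board rests have gone slippery with grease, though they all look alike. Before you lift a rest, drag it a few centimetres from its place across the steel table and feel how hard it drags; then put those that slide easily in the wire wash basket, and those that grip flat on the floor of the low tray. When all the slippery ones are in, close the basket - tilt its cover, hook the cover's back edge under the basket's lip and lower the front until it lies flat on the rim - and leave the timer and the probe thermometer alone.

Things in the scene. Friction and masses are not known exactly. Their poses are not given: they have to be found in the camera images.
- rest_a_mid (a point): centre of a board rest: a block 90 x 34 x 40 mm (x long, y wide, z high), steel cap on a rubber foot, about 0.65 kg, standing on its sole at the start with its centre 20 mm above the table. All rests look alike. While it slides on the table under its own weight a greasy sole drags at about 1 N (under 2 N), a sound one at about 6 N (over 4.5 N). May be absent (None)
- rest_b_mid (a point): centre of a board rest: a block 90 x 34 x 40 mm (x long, y wide, z high), steel cap on a rubber foot, about 0.65 kg, standing on its sole at the start with its centre 20 mm above the table. All rests look alike. While it slides on the table under its own weight a greasy sole drags at about 1 N (under 2 N), a sound one at about 6 N (over 4.5 N). May be absent (None)
- rest_c_mid (a point): centre of a board rest: a block 90 x 34 x 40 mm (x long, y wide, z high), steel cap on a rubber foot, about 0.65 kg, standing on its sole at the start with its centre 20 mm above the table. All rests look alike. While it slides on the table under its own weight a greasy sole drags at about 1 N (under 2 N), a sound one at about 6 N (over 4.5 N). May be absent (None)
- rest_d_mid (a point): centre of a board rest: a block 90 x 34 x 40 mm (x long, y wide, z high), steel cap on a rubber foot, about 0.65 kg, standing on its sole at the start with its centre 20 mm above the table. All rests look alike. While it slides on the table under its own weight a greasy sole drags at about 1 N (under 2 N), a sound one at about 6 N (over 4.5 N). May be absent (None)
- rest_e_mid (a point): centre of a board rest: a block 90 x 34 x 40 mm (x long, y wide, z high), steel cap on a rubber foot, about 0.65 kg, standing on its sole at the start with its centre 20 mm above the table. All rests look alike. While it slides on the table under its own weight a greasy sole drags at about 1 N (under 2 N), a sound one at about 6 N (over 4.5 N). May be absent (None)
- basket_in (a point): centre of the wash basket's inner floor, 5 mm above the table. Wire basket, fixed, inside 118 (x) x 158 (y) mm, walls 4 mm, rim 56 mm above the table; +x points to the edge with the lip, away from the robot. Two rests fit in side by side, long axes along x, 38 mm either side of the centre
- basket_lip (a point): at the level of the basket's rim, plumb under the middle of the lip's free front edge; axes as the basket's. The lip, a strip along the +x edge, has its underside 16 mm above the rim, reaches 18 mm in +x to an upright back plate, and is closed by cheeks at y = -85 and +85 mm
- basket_front (a point): on the basket's near edge at rim level, mid-way between two upturned lugs, on the line of their inner faces; they stand 12 mm above the rim at y = -50 and +50 mm. From here to the lip's front edge is 129 mm, less than the cover's 140 mm, and to the back plate 147 mm
- cover_handle (a point): centre of the grip bar of the basket's cover. The cover is a wire grid 140 (x) x 160 (y) x 6 mm, 0.3 kg, lying flat on the table at the start; the bar, in the middle, is 12 (x) x 76 (y) x 18 mm high, its centre 33 mm above the cover's underside, open beneath for 16 mm; axes as the cover's, z up out of the cover
- cover_back (a point): middle of the cover's back edge (+x), half-way through its 6 mm thickness: the edge that goes under the lip (the cover's two edges are alike, but this one is judged)
- cover_front (a point): middle of the cover's front edge (-x), half-way through its thickness
- tray_in (a point): centre of the low tray's inner floor, 4 mm above the table. Flat steel tray fixed to the table, inside 182 (x) x 114 (y) mm, rim 14 mm above the table; three rests fit side by side with their long axes along y, 60 mm apart
- timer: round kitchen timer, 68 mm across, 36 mm high, stands by; origin under its centre
- probe: probe thermometer, 174 x 22 x 14 mm, lies by at the far edge; origin under its centre
Things that resemble listed ones, but are neither listed nor needed, are in the scene too. Leave any purple look-alike of the part that bears rest_a_mid alone.

How it is judged:
On the way, in this order (a step that is already met when the one before it is completed fails the run):
1. every slippery rest lies inside the wash basket (x of rest_b_mid in the frame of basket_in between -0.06 and 0.06 m and y of rest_b_mid in the frame of basket_in between -0.079 and 0.079 m and z of rest_b_mid in the frame of basket_in between 0.005 and 0.05 m and x of rest_e_mid in the frame of basket_in between -0.06 and 0.06 m and y of rest_e_mid in the frame of basket_in between -0.079 and 0.079 m and z of rest_e_mid in the frame of basket_in between 0.005 and 0.05 m), for 0.2 s.
2. the cover, held tilted, has its back edge under the basket's lip (x of cover_back in the frame of basket_lip between 0.006 and 0.024 m and y of cover_back in the frame of basket_lip between -0.015 and 0.015 m and z of cover_back in the frame of basket_lip between -0.006 and 0.016 m and angle between cover_handle's own z axis and vertical between 0.09 and 0.8 rad), for 0.1 s.
At the end, for the whole second after the job is handed in: Slippery rests in the basket below its rim; gripping rests on the tray's floor inside its rim (centres under 31 mm above it); cover flat on the basket's rim (0.06 rad, edges within 10 mm of rim level), back edge 6 mm or more under the lip, centred to 15 mm (all of step 1 and x of rest_a_mid in the frame of tray_in between -0.092 and 0.092 m and y of rest_a_mid in the frame of tray_in between -0.058 and 0.058 m and z of rest_a_mid in the frame of tray_in between 0.005 and 0.031 m and x of rest_c_mid in the frame of tray_in between -0.092 and 0.092 m and y of rest_c_mid in the frame of tray_in between -0.058 and 0.058 m and z of rest_c_mid in the frame of tray_in between 0.005 and 0.031 m and x of rest_d_mid in the frame of tray_in between -0.092 and 0.092 m and y of rest_d_mid in the frame of tray_in between -0.058 and 0.058 m and z of rest_d_mid in the frame of tray_in between 0.005 and 0.031 m and x of cover_back in the frame of basket_lip between 0.006 and 0.024 m and y of cover_back in the frame of basket_lip between -0.015 and 0.015 m and z of cover_back in the frame of basket_lip between -0.003 and 0.01 m and z of cover_front in the frame of basket_lip between -0.003 and 0.01 m and angle between cover_handle's own z axis and vertical below 0.06 rad); the robot touches nothing.
It fails at once if a rest is lifted off the table within 1.2 cm of where it stood, before it was dragged ((height (world z) of rest_a_mid between 0.029 and 0.035 m and distance of rest_a_mid from where it was at the start of the episode below 0.015 m) or (height (world z) of rest_b_mid between 0.029 and 0.035 m and distance of rest_b_mid from where it was at the start of the episode below 0.015 m) or (height (world z) of rest_c_mid between 0.029 and 0.035 m and distance of rest_c_mid from where it was at the start of the episode below 0.015 m) or (height (world z) of rest_d_mid between 0.029 and 0.035 m and distance of rest_d_mid from where it was at the start of the episode below 0.015 m) or (height (world z) of rest_e_mid between 0.029 and 0.035 m and distance of rest_e_mid from where it was at the start of the episode below 0.015 m)).
It fails at once if the timer is shifted by more than 3 cm (distance of timer from where it was at the start of the episode above 0.03 m).
It fails at once if the probe thermometer is shifted by more than 3 cm (distance of probe from where it was at the start of the episode above 0.03 m).
Of rest_c, rest_d, rest_e only 2 to 3 are there at a start; the rules pass over those that are not, and their reading is None.
At some moment in a run one of cover may be knocked a few centimetres aside while the robot is not near it.
Once in a run the grip may slacken for a moment while it holds something.
It also fails if it takes over 210 s, if anything falls off the work surface, if the arm or the gripper's body presses on something with over 40 N, if the wrist force passes 120 N, or if a joint passes its speed limit or range.

## Robot

A 6-joint arm with a two-finger parallel gripper is mounted at the origin on the work surface; the furniture and walls round the work are solid. World frame = base frame: x ahead of the robot, y to its left, z up, the work surface at z = 0. Lengths are in m, angles in rad, forces in N, time in s.
With the tool pointing down it reaches from about 0.25 to 0.775 m from the base axis. Payload 4 kg.
Tool frame: the origin (TCP) lies on the centre line of the jaws, within the pads' length; the fingertips stand 14 mm ahead of it and the grasp point (between the pads) lies 5 mm behind it (robot.tcp_to_tips is the distance from the TCP to the fingertips, in m); z points along the fingers, y is the line along which they close (so a half turn about z gives the same grasp; the last joint's range is limited). The gripper opens to 94 mm and grips with 3 to 60 N. Pads are 16 mm wide; open, the fingers measure 119 mm over their backs; the gripper's body (75 mm by 177 mm) begins 78 mm behind the grasp point.
Start: joints at [-1.38, 0.087, 1.371, -0, 1.684, -0.103], TCP at [0.159, -0.526, 0.192] pointing down, gripper open.
Joint ranges: [-3.1, 3.1], [-0.76, 2.03], [0.27, 2.55], [-1.08, 4.22], [0.17, 2.65], [-2.57, 2.57]. Speed limits (rad/s): [2.79, 2.79, 3.14, 3.14, 3.14, 3.14].

## Interface

Orientations are given as [roll, pitch, yaw] about the fixed x, y, z axes, in that order (R = Rz(yaw) Ry(pitch) Rx(roll)).
In Python, from bench import robot gives the robot as it stands.
- The arm moves only by the tool carry_out, never from a script. Its argument "increments" is a list of rows, each a list of 3 entries, a list of its own where there are three numbers: the closure in counts, from 0 (fully open) to 255 (shut), then the shift along the tool's x, y, z in mm, then the turn about the tool's z in degrees. In form: [[fingers, [dx, dy, dz], twist], ...]. A call has 1 to 8 rows; each row shifts and turns the commanded pose from where the row before left it, along the tool's axes as they then stand; what a row does not reach is not made up. A row lasts 1/10 s, in which the tool goes at most 50 mm and 8.59 degrees, less where a joint would pass 70% of its speed; a pose out of reach is approached as far as the arm can. A call with a gripper value outside its range is refused whole. The fingers move at their own pace and stop on an object; the grip force is fixed at half the most. Time passes only in rows, so rows that do not move let the fingers close. It gives the time, the measured TCP pose, the force, the opening and the grip force at its end, in the units of the state.
- robot.get_obs(): the state, without advancing time (a new reading comes with each control period).
- robot.snapshot(name): name is "scene" or "top"; returns the picture (384x512x3 uint8, blue, green, red); there is no depth.
- robot.get_calibration(name): a dict with "vfov" (degrees; the focal length in pixels is half the picture's height over the tangent of half this angle, whatever the lens; pixels are square), "cx", "cy" (the principal point, pixels), "T" (4x4, takes a point from camera to world coordinates). Camera axes: x right, y down, z forward; pixel columns grow to the right and rows downward; lengths in m; the calibration is good to about 2 mm. A picture is of the moment at which its call begins. get_calibration takes no time and is no camera call.
- robot.close_job(): hands the job in; it is judged then, once.
The state is a dict: "time": time; "joint_positions": joint angles; "qvel": joint speeds; "joint_torque": joint torques, N m; "tool_pos": TCP position; "ee_rot": TCP orientation; "wrist_force": force on the tool from outside, world axes, zero at the start; "wrist_torque": the same for the moment, N m; "width": finger opening in m; "finger_force": force on a finger pad.
Only numpy, scipy, OpenCV 4.12 (cv2) and the standard library are available. Lean on these libraries where they do the work, as an engineer would, in place of code of your own. Each camera call takes 0.05 s, during which the arm holds its last target. There are 200 camera calls.

## Working session

There is one attempt and no reset: what is moved stays moved. The work goes in short steps, Python scripts to look and compute and a tool call to move; the robot and the scene stay as the last step left them, time stands still between calls to the robot, and variables do not carry over. Pictures are saved under pics/ and viewed, at most 14 in all, crops included, and the job is handed in when it is done.

Besides the shell and the picture viewer there is one more tool, called in YAML: its name, and indented under it one key for each argument. carry_out: Moves the arm, as the interface text tells. Its arguments: {"type":"object","properties":{"increments":{"type":"array","items":{"type":"array"}}},"required":["increments"]}

```bash
mkdir -p pics; cat > h.py <<'E'
import numpy as np, cv2
from bench import robot
from scipy.spatial.transform import Rotation as Ro
def ray(n,u,v,c=None):
    c=c or robot.get_calibration(n); f=192/np.tan(np.radians(c['vfov']/2)); T=np.array(c['T'])
    d=T[:3,:3]@np.array([(u-c['cx'])/f,(v-c['cy'])/f,1]); return T[:3,3],d
def px(n,u,v,z):
    o,d=ray(n,u,v); return o+d*(z-o[2])/d[2]
def proj(n,p):
    c=robot.get_calibration(n); f=192/np.tan(np.radians(c['vfov']/2)); T=np.array(c['T'])
    q=T[:3,:3].T@(np.array(p)-T[:3,3]); return q[:2]/q[2]*f+[c['cx'],c['cy']]
E
python3 - <<'E'
from h import *
for n in ('scene','top'):
    im=robot.snapshot(n); cv2.imwrite(f'pics/{n}0.png',im)
    c=robot.get_calibration(n); print(n,c)
cv2.imwrite('pics/top0b.png',cv2.resize(cv2.imread('pics/top0.png'),(800,600),interpolation=cv2.INTER_CUBIC))
cv2.imwrite('pics/scene0b.png',cv2.resize(cv2.imread('pics/scene0.png'),(800,600),interpolation=cv2.INTER_CUBIC))
print(robot.get_obs())
E
```

```text
scene {'vfov': 42.84067196695115, 'cx': 258.56557846200053, 'cy': 180.58468413999373, 'T': array([[-0.61898798, -0.35885038,  0.69862743, -0.44354192],
       [-0.7853958 ,  0.27975011, -0.55217145,  0.76051942],
       [ 0.00270583, -0.89048654, -0.45500153,  0.71798168],
       [ 0.        ,  0.        ,  0.        ,  1.        ]])}
top {'vfov': 46.66637145640161, 'cx': 256.41533223636253, 'cy': 194.34608279975876, 'T': array([[ 0.02808047, -0.97437586,  0.22316626,  0.32250303],
       [-0.99960392, -0.02778879,  0.00444793, -0.01034319],
       [ 0.00186756, -0.22320277, -0.97477025,  1.16418298],
       [ 0.        ,  0.        ,  0.        ,  1.        ]])}
{'time': 0.1, 'joint_positions': array([-1.38010538e+00,  8.78793034e-02,  1.37207475e+00, -1.82136648e-05,
        1.68356301e+00, -1.03119911e-01]), 'qvel': array([ 0.00107821, -0.00229449, -0.00343196, -0.0008042 ,  0.00140862,
        0.00160132]), 'joint_torque': array([ 1.37240851e-03, -3.41251016e+01, -3.03302228e+01,  7.19697587e-02,
        3.04116053e-02, -9.89714840e-05]), 'tool_pos': array([ 0.15916466, -0.5259446 ,  0.19123659]), 'ee_rot': array([-3.13967660e+00, -1.80087765e-04,  2.93808649e-01]), 'wrist_force': array([-0.0261384 ,  0.33998683,  0.01927898]), 'wrist_torque': array([-0.0648305 ,  0.0374919 ,  0.01446628]), 'finger_force': 0.0, 'width': 0.09415351592959381}
```

View pics/top0b.png

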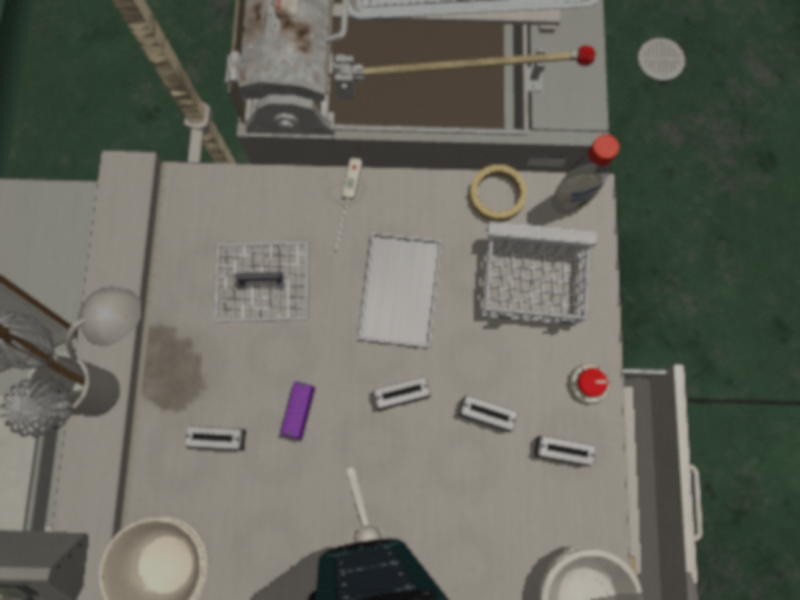

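View pics/scene0b.png

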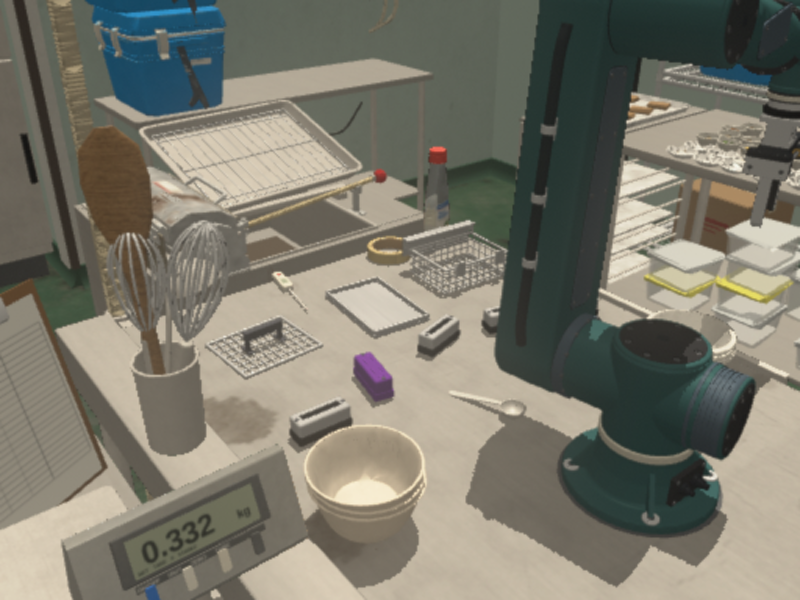

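The top view (800x600) shows four grey rests at about (215,438), (402,394), (488,413) and (565,451). It also shows the purple decoy (297,410), tray (400,290), basket (537,280) with its lip at the top, cover (262,280), timer (590,383) and probe (348,190). The only thing that could be taken for a rest is the purple block, so I leave it alone. Next is a close crop with measurements.

```bash
python3 - <<'E'
from h import *
im=cv2.imread('pics/top0.png')
cr=im[225:305,110:390]; cv2.imwrite('pics/c1.png',cv2.resize(cr,None,fx=2.85,fy=2.85,interpolation=cv2.INTER_CUBIC))
a=cv2.resize(im[140:230,130:210],None,fx=4,fy=4,interpolation=cv2.INTER_CUBIC)
b=cv2.resize(im[135:225,300:390],None,fx=4,fy=4,interpolation=cv2.INTER_CUBIC)
m=np.hstack([a,b]); t=cv2.resize(im[225:305,110:390],(680,194)); cv2.imwrite('pics/c2.png',np.vstack([m,t]))
hsv=cv2.cvtColor(im,cv2.COLOR_BGR2HSV); print(hsv[262,180],hsv[268,137],hsv[262,257])
# rests: segment deviation from table
bg=cv2.medianBlur(im,61); df=cv2.absdiff(im,bg).max(2); mk=(df>28).astype(np.uint8)*255
mk=cv2.morphologyEx(mk,cv2.MORPH_CLOSE,np.ones((5,5)))
for c in cv2.findContours(mk,0,2)[0]:
    r=cv2.minAreaRect(c)
    if cv2.contourArea(c)>150: 
        z=0.03; p=px('top',*r[0],z); bx=[px('top',*q,.04)[:2] for q in cv2.boxPoints(r)]
        e=[bx[1]-bx[0],bx[2]-bx[1]]; e.sort(key=np.linalg.norm)
        print(np.round(r[0]),np.round(p[:2],3),[round(float(np.linalg.norm(x)),3) for x in e],round(float(np.degrees(np.arctan2(e[1][1],e[1][0]))),1))
E
```

```text
[ 17  25 141] [ 17  25 141] [ 19  25 145]
[ 15. 373.] [0.127 0.56 ] [0.043, 0.072] -90.5
[240. 360.] [0.172 0.023] [0.083, 0.239] -94.8
[ 51. 355.] [0.171 0.48 ] [0.045, 0.094] -148.3
[108. 358.] [0.167 0.34 ] [0.099, 0.127] -155.0
[358. 290.] [ 0.346 -0.265] [0.039, 0.099] -100.4
[139. 282.] [0.349 0.283] [0.036, 0.093] -86.7
[ 26. 303.] [0.289 0.558] [0.089, 0.172] -166.2
[309. 266.] [ 0.401 -0.144] [0.04, 0.094] -106.9
[190. 263.] [0.399 0.158] [0.04, 0.094] -11.2
[255. 254.] [ 0.428 -0.005] [0.033, 0.095] -74.8
[375. 245.] [ 0.458 -0.31 ] [0.057, 0.069] -54.3
[252. 209.] [0.543 0.006] [0.064, 0.1] -97.8
[ 24. 195.] [0.562 0.602] [0.015, 0.173] -122.6
[166. 177.] [0.622 0.236] [0.043, 0.081] -88.4
[423.  38.] [ 1.053 -0.466] [0.085, 0.085] 176.4
[189.  15.] [1.107 0.204] [0.051, 0.114] -144.5
[224. 192.] [0.587 0.079] [1.037, 1.292] -88.3
```

View pics/c2.png

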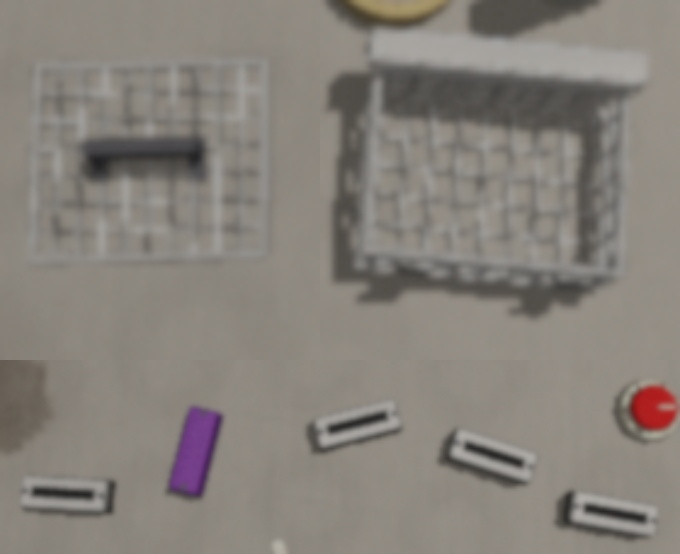

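The close crop confirms four grey rests with dark slots, and the purple block is clearly different. The cover has its grip bar along y, and the basket has its lip on the far edge. Next I work out the fixtures.

```bash
cat >> h.py <<'E'
def wrap(a): return (a+180)%360-180
def plan(x,y,z,yaw,cur=None,mod=180):
    """print twist needed (first, in place), then shift in tool axes after the twist, mm"""
    if cur is None:
        o=robot.get_obs(); cur=(*o['tool_pos'],np.degrees(o['ee_rot'][2]))
    c=[]
    for k in (0,180,-180,360,-360) if mod==180 else (0,360,-360):
        yy=yaw+k; q6=wrap(np.degrees(np.arctan2(y,x))+90-yy)
        if abs(q6)<140: c.append((abs(wrap(yy-cur[3])),yy,q6))
    c=min(c); tw=-wrap(c[1]-cur[3]); p=np.radians(c[1]); d=(np.array([x,y,z])-cur[:3])*1000
    s=[d[0]*np.cos(p)+d[1]*np.sin(p), d[0]*np.sin(p)-d[1]*np.cos(p), -d[2]]
    print('twist %.1f  shift'%tw,np.round(s,1),'| yaw %.1f q6 %.0f'%(c[1],c[2])); return (x,y,z,c[1])
E
python3 - <<'E'
from h import *
R=lambda a:np.round(a,4)
def quad(pts,z): return np.array([px('top',*p,z)[:2] for p in pts])
cv=quad([(130+x/4,140+y/4) for x,y in [(37,62),(267,60),(268,258),(30,262)]],.006)
print('cover',R(cv),R(cv.mean(0)))
h=quad([(130+x/4,140+y/4) for x,y in [(84,147),(203,147)]],.042);print('handle top',R(h),R(h.mean(0)))
bk=quad([(300+(x-320)/4,135+y/4) for x,y in [(366,250),(622,272)]],.056);print('basket near rim',R(bk),R(bk.mean(0)))
lp=quad([(300+(x-320)/4,135+y/4) for x,y in [(372,33),(647,55),(645,84),(374,62)]],.076);print('lip top',R(lp),R(lp.mean(0)))
t=quad([(x*.64,y*.64) for x,y in [(370,235),(440,240),(430,347),(359,341)]],.014)
print('tray',R(t),R(t.mean(0)),np.linalg.norm(t[0]-t[1]),np.linalg.norm(t[1]-t[2]))
im=cv2.imread('pics/top0.png').astype(int); print('tray mask')
g=im.min(2)
m=((g>140)&(im.max(2)-im.min(2)<14)).astype(np.uint8)*255
m=cv2.morphologyEx(m,cv2.MORPH_CLOSE,np.ones((3,3)))
for c in cv2.findContours(m,0,2)[0]:
    r=cv2.minAreaRect(c)
    if cv2.contourArea(c)>40: print(R(r[0]),R(r[1]),r[2],R(px('top',*r[0],.04)[:2]))
plan(.349,.283,.15,-86.7);plan(.428,-.005,.15,-74.8);plan(.401,-.144,.15,-106.9);plan(.346,-.265,.15,-100.4)
E
```

```text
cover [[0.687  0.3168]
 [0.6929 0.1605]
 [0.5555 0.1518]
 [0.5483 0.3094]] [0.6209 0.2346]
handle top [[0.6187 0.271 ]
 [0.6209 0.1934]] [0.6198 0.2322]
basket near rim [[ 0.572  -0.146 ]
 [ 0.5623 -0.3088]] [ 0.5671 -0.2274]
lip top [[ 0.7108 -0.1473]
 [ 0.701  -0.3239]
 [ 0.6814 -0.322 ]
 [ 0.6912 -0.1486]] [ 0.6961 -0.2355]
tray [[ 0.7065  0.0515]
 [ 0.7009 -0.0701]
 [ 0.5129 -0.0563]
 [ 0.5197  0.0629]] [ 0.61  -0.003] 0.12173153179392347 0.18854196882643362
tray mask
[369.8077 377.9615] [10.8167  6.3791] 56.3099365234375 [ 0.1416 -0.2862]
[  8.7568 319.0405] [11.1791  9.6995] 80.53767395019531 [0.2517 0.5882]
[134.9935 283.1894] [32.1188  3.4118] 1.9749338626861572 [0.3457 0.289 ]
[363.0755 287.5721] [33.9461 11.5278] 10.007980346679688 [ 0.3509 -0.2756]
[313.15 263.55] [33.5201 11.068 ] 18.434947967529297 [ 0.4063 -0.1521]
[257.0588 250.2353] [11.1566 32.9848] 75.96376037597656 [ 0.4356 -0.0109]
[434.5 259.5] [51.  5.] 90.0 [ 0.425  -0.4565]
[ 68.5 200.5] [ 9. 11.] 90.0 [0.5498 0.4791]
[256.0854 186.2599] [46.1553 65.1447] 6.581944942474365 [ 0.6014 -0.0037]
[347.5287 148.1844] [69.5314  8.4198] 5.19442892074585 [ 0.7125 -0.2435]
[302.   5.] [ 10. 158.] 90.0 [ 1.1411 -0.1204]
twist -76.5  shift [796.7 236.1  41.2] | yaw 93.3 q6 36
twist -88.4  shift [432.2 396.   41.2] | yaw -254.8 q6 -16
twist -56.3  shift [435.8 120.4  41.2] | yaw 73.1 q6 -3
twist -62.8  shift [290.4 136.7  41.2] | yaw 79.6 q6 -27
```

Measured:

| Item | Position (m) | Angle |
|---|---|---|
| Rest R1 | (.351, .284) | long axis -89° |
| Rest R2 | (.436, -.011) | long axis 105° |
| Rest R3 | (.406, -.152) | long axis 73.6° |
| Rest R4 | (.351, -.276) | long axis 82° |
| Tray | (.610, -.003) | yaw -4° |
| Basket | (.626, -.231) | yaw -3.3° |
| Cover | (.62, .233) | yaw 2.4° |

The sizes agree with the description. I start with R4.

carry_out:
  increments:
    - [120,[0,0,0],-8.15]
    - [120,[0,0,0],-8.15]
    - [120,[0,0,0],-8.15]
    - [120,[0,0,0],-8.15]
    - [120,[0,0,0],-8.15]
    - [120,[0,0,0],-8.15]
    - [120,[0,0,0],-8.15]
    - [120,[0,0,0],-8.15]

```text
time: 0.9
tool_pos: [0.1592, -0.5261, 0.1916]
ee_rot: [-3.141, -0.001, 1.438]
wrist_force: [0.7, 0.8, -0.4]
width: 0.0501
finger_force: 0.0
```

carry_out:
  increments:
    - [120,[34.3,19.4,5],0]
    - [120,[34.3,19.4,5],0]
    - [120,[34.3,19.4,5],0]
    - [120,[34.3,19.4,5],0]
    - [120,[34.3,19.4,5],0]
    - [120,[34.3,19.4,5],0]
    - [120,[34.3,19.4,5],0]
    - [120,[34.3,19.4,5],0]

```text
time: 1.7
tool_pos: [0.3515, -0.2746, 0.1516]
ee_rot: [-3.141, -0.0, 1.431]
wrist_force: [0.4, -0.4, 0.2]
width: 0.0499
finger_force: 0.0
```

carry_out:
  increments:
    - [120,[0,0,0],0]
    - [120,[0,0,0],0]

```text
time: 1.9
tool_pos: [0.351, -0.2757, 0.1519]
ee_rot: [-3.141, 0.0, 1.434]
wrist_force: [0.6, -0.4, 0.7]
width: 0.0496
finger_force: 0.0
```

```bash
python3 - <<'E'
from h import *
im=robot.snapshot('top'); cv2.imwrite('pics/t1.png',cv2.resize(im[200:330,240:430],None,fx=4,fy=4,interpolation=cv2.INTER_CUBIC))
plan(.351,-.2756,.023,82)
print(proj('top',[.351,-.2756,.04]))
E
```

```text
twist 0.1  shift [  0.9   0.2 129.1] | yaw -278.0 q6 -30
[363.08488398 287.54215773]
```

View pics/t1.png

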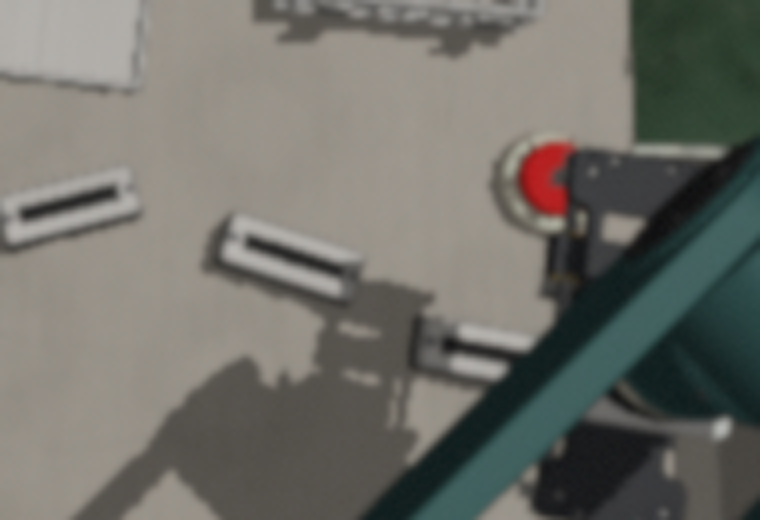

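The picture shows R4 under the gripper with the fingers straddling it, and R3 and R2 at their measured places. I descend and drag.

carry_out:
  increments:
    - [120,[0,0,30],0]
    - [120,[0,0,30],0]
    - [120,[0,0,30],0]
    - [120,[0,0,20],0]
    - [120,[0,0,12],0]
    - [120,[0,0,7],0]
    - [120,[0,0,0],0]

```text
time: 2.65
tool_pos: [0.3505, -0.2767, 0.023]
ee_rot: [-3.141, -0.0, 1.43]
wrist_force: [0.3, -0.1, 0.6]
width: 0.05
finger_force: 0.0
```

carry_out:
  increments:
    - [120,[0,-5,0],0]
    - [120,[0,-5,0],0]
    - [120,[0,-5,0],0]
    - [120,[0,-5,0],0]
    - [120,[0,-5,0],0]

```text
time: 3.15
tool_pos: [0.3294, -0.2748, 0.0265]
ee_rot: [3.132, 0.004, 1.432]
wrist_force: [5.1, -0.0, 6.4]
width: 0.0496
finger_force: 3.2
```

carry_out:
  increments:
    - [120,[0,-5,0],0]

```text
time: 3.25
tool_pos: [0.3241, -0.2742, 0.0265]
ee_rot: [3.133, 0.005, 1.432]
wrist_force: [2.8, -1.1, 6.4]
width: 0.0498
finger_force: 2.9
```

carry_out:
  increments:
    - [120,[0,-5,0],0]

```text
time: 3.35
tool_pos: [0.3181, -0.2732, 0.0261]
ee_rot: [3.136, 0.004, 1.432]
wrist_force: [0.3, -0.7, 3.9]
width: 0.05
finger_force: 1.3
```

carry_out:
  increments:
    - [120,[0,-5,0],0]

```text
time: 3.45
tool_pos: [0.3112, -0.2712, 0.0245]
ee_rot: [3.141, 0.002, 1.432]
wrist_force: [0.2, -0.0, -0.4]
width: 0.0499
finger_force: 0.0
```

carry_out:
  increments:
    - [120,[0,-5,0],0]

```text
time: 3.55
tool_pos: [0.3054, -0.2696, 0.0232]
ee_rot: [-3.14, -0.0, 1.432]
wrist_force: [-0.2, 0.6, -0.2]
width: 0.0499
finger_force: 0.0
```

```bash
python3 - <<'E'
from h import *
a=cv2.resize(robot.snapshot('top')[200:350,250:450],(560,420),interpolation=cv2.INTER_CUBIC)
o=robot.get_obs(); print(o['tool_pos'],o['ee_rot'],o['wrist_force'],o['time'])
s=robot.snapshot('scene'); p=proj('scene',o['tool_pos']).astype(int); print(p)
cv2.imwrite('pics/t2.png',a)
E
```

```text
[ 0.30471899 -0.2692497   0.02279072] [-3.13942963e+00 -6.53292200e-04  1.43158703e+00] [-0.34649955  1.14940479 -0.1277797 ] 3.6
[378 202]
```

View pics/t2.png

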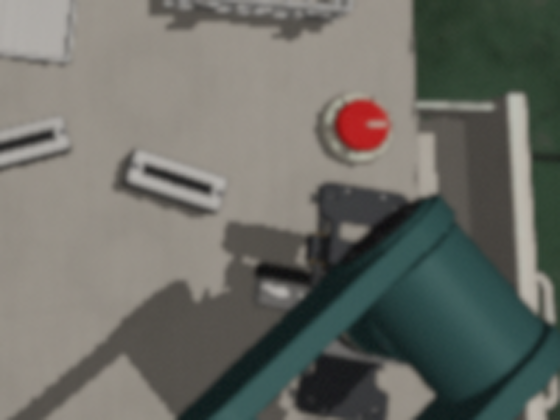

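R4 resisted with about 5 N and tipped onto its side between the fingers, so it is sound, and lying on its side is fine for the tray. I grip it and check the width.

carry_out:
  increments:
    - [255,[0,0,0],0]
    - [255,[0,0,0],0]
    - [255,[0,0,0],0]
    - [255,[0,0,0],0]
    - [255,[0,0,0],0]
    - [255,[0,0,0],0]

```text
time: 4.25
tool_pos: [0.3065, -0.27, 0.0232]
ee_rot: [-3.142, 0.0, 1.432]
wrist_force: [-0.8, 0.6, -0.4]
width: 0.0053
finger_force: 0.0
```

carry_out:
  increments:
    - [255,[0,0,-10],0]
    - [255,[0,0,-20],0]
    - [255,[0,0,-30],0]
    - [255,[0,0,-30],0]
    - [255,[0,0,-30],0]
    - [255,[0,0,0],0]

```text
time: 4.85
tool_pos: [0.3085, -0.2724, 0.1488]
ee_rot: [3.134, 0.007, 1.432]
wrist_force: [1.3, -0.5, -0.0]
width: 0.0005
finger_force: 0.0
```

```bash
python3 - <<'E'
from h import *
a=plan(.665,-.006,.13,86.2)
s=robot.snapshot('scene'); cv2.imwrite('pics/s2.png',cv2.resize(s[100:260,280:480],(700,560),interpolation=cv2.INTER_CUBIC))
E
```

```text
twist -4.2  shift [289.4 338.   18.8] | yaw -273.8 q6 3
```

View pics/s2.png

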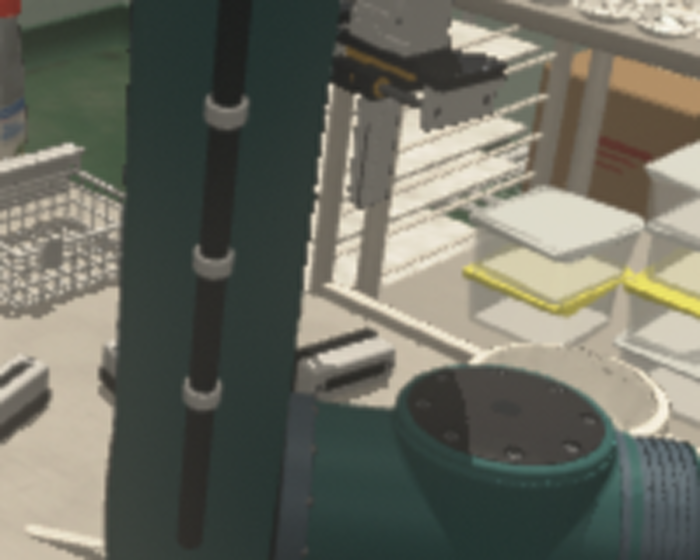

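The jaws closed on nothing, so the rest lies outside them. I move on to R1, which frees the top view of that area.

carry_out:
  increments:
    - [120,[0,0,0],-4.5]
    - [120,[0,0,0],-4]
    - [120,[40,3.6,0],0]
    - [120,[40,3.6,0],0]
    - [120,[40,3.6,0],0]
    - [120,[40,3.6,0],0]
    - [120,[40,3.6,0],0]
    - [120,[40,3.6,0],0]

```text
time: 5.7
tool_pos: [0.3247, -0.0281, 0.1417]
ee_rot: [-3.14, -0.001, 1.579]
wrist_force: [0.1, -0.3, -0.2]
width: 0.0497
finger_force: 0.0
```

carry_out:
  increments:
    - [120,[40,3.6,0],0]
    - [120,[40,3.6,0],0]
    - [120,[40,3.6,0],0]
    - [120,[40,3.6,0],0]
    - [120,[40,3.6,0],0]
    - [120,[40,3.6,0],0]
    - [120,[40,3.6,0],0]
    - [120,[32,3,0],0]

```text
time: 6.5
tool_pos: [0.3499, 0.2841, 0.1414]
ee_rot: [-3.139, 0.002, 1.582]
wrist_force: [-0.2, -0.0, 0.2]
width: 0.0497
finger_force: 0.0
```

```bash
python3 - <<'E'
from h import *
im=robot.snapshot('top'); cv2.imwrite('pics/top3.png',im)
a=cv2.resize(im[200:340,300:440],(600,600),interpolation=cv2.INTER_CUBIC); cv2.imwrite('pics/t3.png',a)
plan(.351,.284,.023,91)
E
```

```text
twist -0.2  shift [ -3.7   0.9 118.1] | yaw 91.0 q6 38
```

View pics/t3.png

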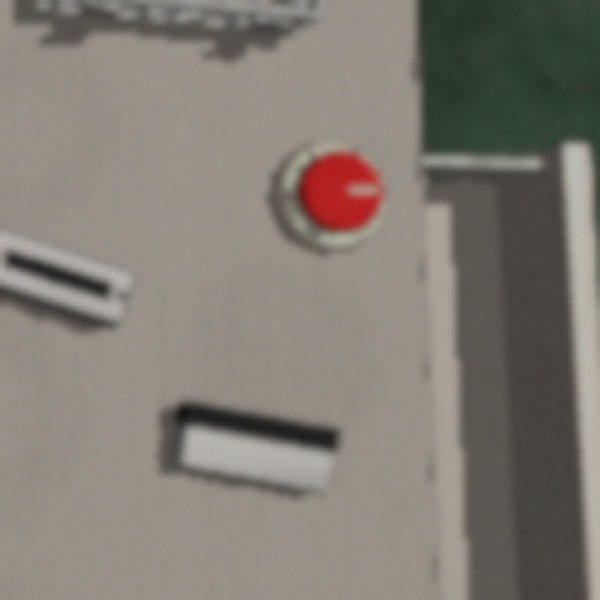

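R4 lies on its side at crop (258,448), which is top pixel (360,304). I drag R1 in the grip, along its long axis.

carry_out:
  increments:
    - [120,[-4,1,30],0]
    - [120,[0,0,30],0]
    - [120,[0,0,30],0]
    - [120,[0,0,15],0]
    - [120,[0,0,9],0]
    - [120,[0,0,4],0]
    - [120,[0,0,0],0]

```text
time: 7.25
tool_pos: [0.3519, 0.2782, 0.0249]
ee_rot: [-3.141, 0.001, 1.58]
wrist_force: [-0.0, -0.4, 0.7]
width: 0.0495
finger_force: 0.0
```

carry_out:
  increments:
    - [255,[0,0,0],0]
    - [255,[0,0,0],0]
    - [255,[0,0,0],0]
    - [255,[0,0,0],0]
    - [255,[0,0,0],0]

```text
time: 7.75
tool_pos: [0.3527, 0.2793, 0.0271]
ee_rot: [3.14, -0.002, 1.58]
wrist_force: [-0.8, 0.2, 4.8]
width: 0.0134
finger_force: 2.6
```

carry_out:
  increments:
    - [255,[-4,0,0],0]
    - [255,[-4,0,0],0]
    - [255,[-4,0,0],0]

```text
time: 8.05
tool_pos: [0.3535, 0.2682, 0.027]
ee_rot: [3.138, -0.005, 1.58]
wrist_force: [0.2, 4.1, 5.8]
width: 0.0004
finger_force: 2.7
```

carry_out:
  increments:
    - [255,[-4,0,0],0]
    - [255,[-4,0,0],0]
    - [255,[-4,0,0],0]

```text
time: 8.35
tool_pos: [0.3538, 0.2561, 0.027]
ee_rot: [3.138, -0.004, 1.58]
wrist_force: [0.1, 3.5, 5.4]
width: 0.0002
finger_force: 2.7
```

carry_out:
  increments:
    - [255,[-4,0,0],0]
    - [255,[-4,0,0],0]
    - [255,[-4,0,0],0]

```text
time: 8.65
tool_pos: [0.3539, 0.2441, 0.027]
ee_rot: [3.138, -0.004, 1.58]
wrist_force: [-0.1, 3.9, 5.6]
width: 0.0003
finger_force: 2.6
```

```bash
python3 - <<'E'
from h import *
print(robot.tcp_to_tips); o=robot.get_obs(); print(o['tool_pos'],o['joint_positions'])
p=proj('scene',o['tool_pos']); print(p, proj('scene',o['tool_pos']-[0,0,.014]))
s=robot.snapshot('scene'); t=robot.snapshot('top'); cv2.imwrite('pics/top4.png',t)
x,y=int(p[0]),int(p[1]); cv2.imwrite('pics/s4.png',np.hstack([cv2.resize(s[y-60:y+60,x-60:x+60],(400,400),interpolation=cv2.INTER_CUBIC),cv2.resize(t[200:320,80:200],(400,400),interpolation=cv2.INTER_CUBIC)]))
E
```

```text
0.014
[0.35389136 0.24407951 0.02700469] [ 0.46975962 -0.09126775  1.8854016   0.00238003  1.34228145  0.46001184]
[220.54292702 258.72415026] [220.73523827 263.54230234]
```

View pics/s4.png

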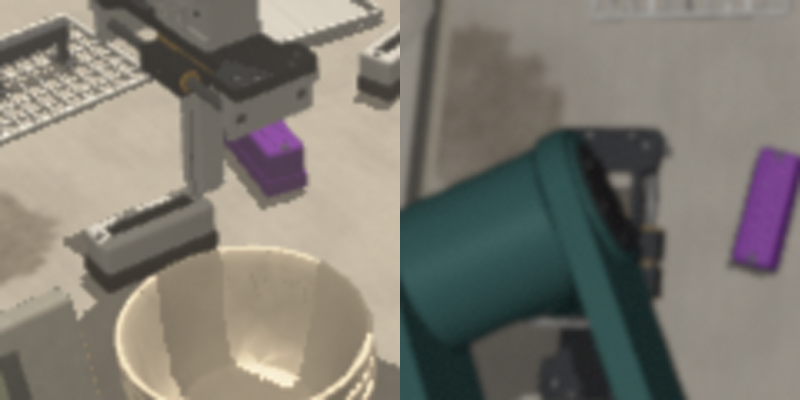

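The scene crop shows the closed fingertips on top of the rest's cap, so the tips are about 25 mm higher than the TCP reading implies. I touch the bare table to find out.

carry_out:
  increments:
    - [255,[0,0,-20],0]
    - [255,[0,0,-10],0]
    - [255,[0,-25,0],0]
    - [255,[0,-25,0],0]
    - [255,[0,-5,20],0]
    - [255,[0,0,10],0]
    - [255,[0,0,0],0]

```text
time: 9.45
tool_pos: [0.2963, 0.2409, 0.0235]
ee_rot: [-3.139, 0.002, 1.58]
wrist_force: [0.2, 0.0, 0.5]
width: 0.0006
finger_force: 0.0
```

carry_out:
  increments:
    - [255,[0,0,3],0]
    - [255,[0,0,3],0]
    - [255,[0,0,0],0]

```text
time: 9.75
tool_pos: [0.2978, 0.2419, 0.0192]
ee_rot: [-3.141, 0.0, 1.58]
wrist_force: [0.3, -0.5, 0.2]
width: 0.0004
finger_force: 0.0
```

```bash
python3 - <<'E'
from h import *
o=robot.get_obs(); print(o['tool_pos'],o['wrist_force'])
p=proj('scene',o['tool_pos']); print(p, proj('scene',o['tool_pos']-[0,0,.014]))
s=robot.snapshot('scene'); t=robot.snapshot('top')
x,y=int(p[0]),int(p[1]); cv2.imwrite('pics/s5.png',np.hstack([cv2.resize(s[y-60:y+60,x-60:x+60],(400,400),interpolation=cv2.INTER_CUBIC),cv2.resize(t[200:320,80:200],(400,400),interpolation=cv2.INTER_CUBIC)]))
E
```

```text
[0.29783966 0.24189444 0.01920111] [ 0.31593447 -0.53086604  0.16310319]
[235.24704306 272.65498974] [235.36222613 277.54137878]
```

View pics/s5.png

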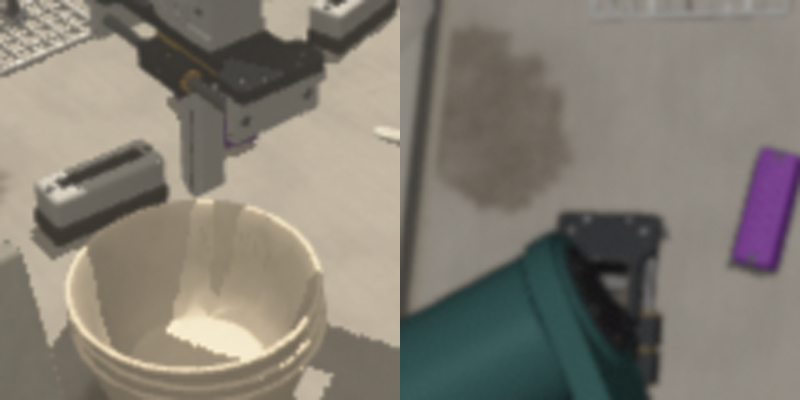

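The tips still float above the table with the TCP reading 19 mm. I continue down in small rows.

carry_out:
  increments:
    - [255,[0,0,3],0]
    - [255,[0,0,3],0]
    - [255,[0,0,0],0]

```text
time: 10.15
tool_pos: [0.2971, 0.2417, 0.0127]
ee_rot: [-3.141, 0.001, 1.58]
wrist_force: [-0.2, 0.1, 0.2]
width: 0.0004
finger_force: 0.0
```

carry_out:
  increments:
    - [255,[0,0,3],0]
    - [255,[0,0,0],0]

```text
time: 10.35
tool_pos: [0.2972, 0.2418, 0.0098]
ee_rot: [-3.141, 0.001, 1.58]
wrist_force: [-0.6, 0.2, -0.5]
width: 0.0005
finger_force: 0.0
```

carry_out:
  increments:
    - [255,[0,0,3],0]
    - [255,[0,0,0],0]

```text
time: 10.55
tool_pos: [0.2972, 0.2418, 0.0068]
ee_rot: [-3.141, 0.0, 1.58]
wrist_force: [-0.0, -1.3, 0.5]
width: 0.0006
finger_force: 0.0
```

carry_out:
  increments:
    - [255,[0,0,3],0]
    - [255,[0,0,0],0]

```text
time: 10.75
tool_pos: [0.2972, 0.2418, 0.0038]
ee_rot: [-3.141, 0.0, 1.58]
wrist_force: [0.6, 0.6, -1.1]
width: 0.0005
finger_force: 0.0
```

carry_out:
  increments:
    - [255,[0,0,3],0]
    - [255,[0,0,0],0]

```text
time: 10.95
tool_pos: [0.2972, 0.2418, 0.0008]
ee_rot: [-3.141, 0.0, 1.58]
wrist_force: [-0.2, 0.3, 0.7]
width: 0.0003
finger_force: 0.0
```

carry_out:
  increments:
    - [255,[0,0,3],0]
    - [255,[0,0,0],0]

```text
time: 11.15
tool_pos: [0.2972, 0.2418, -0.0022]
ee_rot: [-3.141, 0.0, 1.58]
wrist_force: [-0.2, 0.7, 1.3]
width: 0.0004
finger_force: 0.0
```

carry_out:
  increments:
    - [255,[0,0,2],0]
    - [255,[0,0,0],0]

```text
time: 11.35
tool_pos: [0.2973, 0.2419, -0.004]
ee_rot: [-3.141, 0.0, 1.58]
wrist_force: [1.3, -0.3, -0.2]
width: 0.0006
finger_force: 0.0
```

carry_out:
  increments:
    - [255,[0,0,2],0]
    - [255,[0,0,0],0]

```text
time: 11.55
tool_pos: [0.2973, 0.2418, -0.006]
ee_rot: [-3.141, 0.0, 1.58]
wrist_force: [0.4, -0.4, -0.5]
width: 0.0002
finger_force: 0.0
```

carry_out:
  increments:
    - [255,[0,0,2],0]
    - [255,[0,0,0],0]

```text
time: 11.75
tool_pos: [0.2973, 0.2418, -0.008]
ee_rot: [-3.141, 0.0, 1.58]
wrist_force: [0.2, 0.4, -0.4]
width: 0.0004
finger_force: 0.0
```

carry_out:
  increments:
    - [255,[0,0,2],0]
    - [255,[0,0,0],0]

```text
time: 11.95
tool_pos: [0.2973, 0.2418, -0.01]
ee_rot: [-3.141, 0.0, 1.58]
wrist_force: [1.0, -0.2, 0.1]
width: 0.0005
finger_force: 0.0
```

carry_out:
  increments:
    - [255,[0,0,2],0]
    - [255,[0,0,0],0]

```text
time: 12.15
tool_pos: [0.2973, 0.2418, -0.012]
ee_rot: [-3.141, 0.0, 1.58]
wrist_force: [-0.7, -0.5, -0.0]
width: 0.0005
finger_force: 0.0
```

carry_out:
  increments:
    - [255,[0,0,2],0]
    - [255,[0,0,0],0]

```text
time: 12.35
tool_pos: [0.2977, 0.2421, -0.013]
ee_rot: [3.141, 0.0, 1.58]
wrist_force: [-1.9, -0.8, 5.1]
width: 0.0005
finger_force: 2.7
```

The table contact reads -12.5 mm, so the real fingertip height is the reading plus 12.5 mm, and a grip wants a reading of about -6 mm. That explains both slips. I go to R2, which leaves R1 visible from above.

carry_out:
  increments:
    - [120,[0,0,-20],0]
    - [120,[0,0,-40],0]
    - [120,[0,0,-40],-7.25]
    - [120,[0,0,0],-7.25]
    - [120,[-35,8.5,0],0]
    - [120,[-35,8.5,0],0]
    - [120,[-35,8.5,0],0]
    - [120,[-35,8.5,0],0]

```text
time: 13.15
tool_pos: [0.3671, 0.1144, 0.0863]
ee_rot: [3.141, 0.0, 1.834]
wrist_force: [-0.1, -0.4, 0.6]
width: 0.05
finger_force: 0.0
```

carry_out:
  increments:
    - [120,[-35,8.5,0],0]
    - [120,[-35,8.5,0],0]
    - [120,[-35,8.5,0],0]
    - [120,[-35,8.5,0],0]
    - [120,[0,0,0],0]

```text
time: 13.65
tool_pos: [0.4373, -0.0141, 0.0862]
ee_rot: [3.141, 0.002, 1.828]
wrist_force: [0.2, 0.0, 0.0]
width: 0.05
finger_force: 0.0
```

```bash
cat >> h.py <<'E'
def whites(im,z=.04):
    b=im.astype(int); m=((b.min(2)>135)&(b.max(2)-b.min(2)<16)).astype(np.uint8)*255
    m=cv2.morphologyEx(m,cv2.MORPH_CLOSE,np.ones((5,5)))
    for c in cv2.findContours(m,0,2)[0]:
        r=cv2.minAreaRect(c)
        if 120<cv2.contourArea(c)<900:
            p=px('top',*r[0],z); bx=[px('top',*q,z)[:2] for q in cv2.boxPoints(r)]
            e=sorted([bx[1]-bx[0],bx[2]-bx[1]],key=np.linalg.norm)
            print(np.round(r[0],1),np.round(p[:2],4),[round(float(np.linalg.norm(x)),3) for x in e],'ang %.1f'%np.degrees(np.arctan2(e[1][1],e[1][0])))
E
python3 - <<'E'
from h import *
im=robot.snapshot('top'); cv2.imwrite('pics/top6.png',im); whites(im)
plan(.436,-.011,-.006,105)
print(px('top',360.2,304.5,.034))
E
```

```text
[ 61.  364.6] [0.1509 0.448 ] [0.023, 0.085] ang -0.2
[195.6 310.8] [0.2838 0.1351] [0.028, 0.095] ang -8.6
[250.7 297.1] [0.3201 0.0015] [0.085, 0.095] ang -98.2
[171.2 289.2] [0.3337 0.1984] [0.036, 0.062] ang -5.5
[ 66.1 229.9] [0.4734 0.4759] [0.07, 0.073] ang -91.0
[ 67.7 199.6] [0.5522 0.4815] [0.052, 0.055] ang -164.2
[317.5 123.5] [ 0.78  -0.164] [0.049, 0.051] ang -88.3
[423.   37.5] [ 1.0469 -0.4622] [0.073, 0.074] ang -88.3
[188.5  30. ] [1.0512 0.2003] [0.117, 0.154] ang -3.4
twist -0.2  shift [ 1.2  0.1 92. ] | yaw -255.0 q6 -16
[ 0.30996583 -0.26886037  0.034     ]
```

carry_out:
  increments:
    - [120,[1,0,25],0]
    - [120,[0,0,25],0]
    - [120,[0,0,20],0]
    - [120,[0,0,12],0]
    - [120,[0,0,7],0]
    - [120,[0,0,3],0]
    - [120,[0,0,0],0]

```text
time: 14.4
tool_pos: [0.4358, -0.0096, -0.0054]
ee_rot: [3.141, 0.0, 1.834]
wrist_force: [0.1, -0.4, 0.0]
width: 0.0499
finger_force: 0.0
```

carry_out:
  increments:
    - [255,[0,0,0],0]
    - [255,[0,0,0],0]
    - [255,[0,0,0],0]
    - [255,[0,0,0],0]
    - [255,[0,0,0],0]

```text
time: 14.9
tool_pos: [0.4358, -0.0101, -0.005]
ee_rot: [3.141, 0.001, 1.833]
wrist_force: [-2.1, 0.7, 5.1]
width: 0.0337
finger_force: 30.0
```

carry_out:
  increments:
    - [255,[4,0,0],0]
    - [255,[4,0,0],0]
    - [255,[4,0,0],0]

```text
time: 15.2
tool_pos: [0.4335, 0.0016, -0.005]
ee_rot: [3.139, 0.002, 1.833]
wrist_force: [0.7, -2.8, 4.8]
width: 0.0343
finger_force: 30.0
```

carry_out:
  increments:
    - [255,[4,0,0],0]
    - [255,[4,0,0],0]
    - [255,[4,0,0],0]

```text
time: 15.5
tool_pos: [0.4302, 0.0133, -0.005]
ee_rot: [3.14, 0.002, 1.833]
wrist_force: [0.7, -2.6, 5.5]
width: 0.034
finger_force: 30.0
```

carry_out:
  increments:
    - [255,[4,0,0],0]
    - [255,[4,0,0],0]
    - [255,[4,0,0],0]

```text
time: 15.8
tool_pos: [0.4271, 0.0249, -0.005]
ee_rot: [3.14, 0.001, 1.833]
wrist_force: [0.9, -1.7, 5.9]
width: 0.0336
finger_force: 30.0
```

R2 drags at about 2.7 N with the arm pressing an extra 5 N, so mu is about 0.2 and it is slippery. It goes to the basket.

carry_out:
  increments:
    - [255,[0,0,-10],0]
    - [255,[0,0,-25],0]
    - [255,[0,0,-35],0]
    - [255,[0,0,-35],0]
    - [255,[0,0,0],-8]
    - [255,[0,0,0],-8]
    - [255,[0,0,0],-8]
    - [255,[0,0,0],-8]

```text
time: 16.6
tool_pos: [0.4239, 0.0257, 0.0969]
ee_rot: [-3.139, -0.005, 2.398]
wrist_force: [-0.4, 0.1, -6.3]
width: 0.0345
finger_force: 30.0
```

carry_out:
  increments:
    - [255,[0,0,0],-8]
    - [255,[0,0,0],-8]
    - [255,[0,0,0],-8]
    - [255,[0,0,0],-8]
    - [255,[0,0,0],-7.7]
    - [255,[-20,-20,0],0]
    - [255,[-30,-30,0],0]
    - [255,[-30,-30,0],0]

```text
time: 17.4
tool_pos: [0.5002, -0.059, 0.0969]
ee_rot: [3.14, -0.005, 3.086]
wrist_force: [-0.3, 1.0, -4.9]
width: 0.0338
finger_force: 30.0
```

carry_out:
  increments:
    - [255,[-30,-30,0],0]
    - [255,[-30,-30,0],0]
    - [255,[-30,-30,0],0]
    - [255,[-30,-30,0],0]
    - [255,[-13,-6,0],0]
    - [255,[0,0,0],0]

```text
time: 18.0
tool_pos: [0.6265, -0.1933, 0.0951]
ee_rot: [3.139, -0.006, 3.083]
wrist_force: [-0.5, 1.1, -5.9]
width: 0.0339
finger_force: 30.0
```

```bash
python3 - <<'E'
from h import *
plan(.628,-.193,.002,176.7)
im=robot.snapshot('top'); cv2.imwrite('pics/top7.png',im)
cv2.imwrite('pics/t7.png',np.hstack([cv2.resize(im[130:240,290:400],(440,440),interpolation=cv2.INTER_CUBIC),cv2.resize(im[255:310,105:195],(360,220),interpolation=cv2.INTER_CUBIC).repeat(2,0)]))
E
```

```text
twist -0.1  shift [-1.4  0.4 93.1] | yaw -183.3 q6 -104
```

View pics/t7.png

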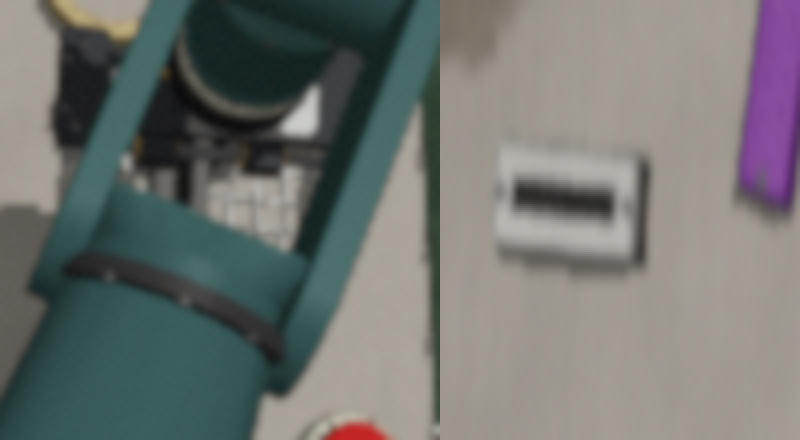

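The picture shows the gripper over the basket's left half, and R1 unmoved at top pixel (137,280). I lower R2 into the basket.

carry_out:
  increments:
    - [255,[-1,0,20],0]
    - [255,[0,0,20],0]
    - [255,[0,0,15],0]
    - [255,[0,0,15],0]
    - [255,[0,0,10],0]
    - [255,[0,0,8],0]
    - [255,[0,0,4],0]
    - [255,[0,0,0],0]

```text
time: 18.85
tool_pos: [0.6279, -0.1929, 0.0069]
ee_rot: [3.141, -0.001, 3.085]
wrist_force: [-0.0, 0.6, -6.0]
width: 0.0338
finger_force: 30.0
```

carry_out:
  increments:
    - [132,[0,0,0],0]
    - [132,[0,0,0],0]
    - [132,[0,0,0],0]
    - [132,[0,0,0],0]

```text
time: 19.25
tool_pos: [0.6292, -0.1934, 0.0091]
ee_rot: [-3.14, 0.003, 3.085]
wrist_force: [-0.3, 0.6, -0.6]
width: 0.0456
finger_force: 0.0
```

carry_out:
  increments:
    - [132,[0,0,-15],0]
    - [132,[0,0,-35],0]
    - [132,[0,0,-35],0]
    - [132,[0,0,-10],0]
    - [132,[0,0,0],0]

```text
time: 19.75
tool_pos: [0.6298, -0.1936, 0.1059]
ee_rot: [-3.139, 0.006, 3.085]
wrist_force: [-0.9, -0.2, -0.7]
width: 0.0453
finger_force: 0.0
```

```bash
python3 - <<'E'
from h import *
plan(.4063,-.152,.09,73.6)
E
```

```text
twist 103.1  shift [ -23.2 -226.1   15.9] | yaw -286.4 q6 -4
```

carry_out:
  increments:
    - [120,[0,0,0],8.5]
    - [120,[0,0,0],8.5]
    - [120,[0,0,0],8.5]
    - [120,[0,0,0],8.5]
    - [120,[0,0,0],8.5]
    - [120,[0,0,0],8.5]
    - [120,[0,0,0],8.5]
    - [120,[0,0,0],8.5]

```text
time: 20.55
tool_pos: [0.6267, -0.1924, 0.0992]
ee_rot: [-3.138, -0.003, 1.892]
wrist_force: [-0.2, -0.2, -0.0]
width: 0.05
finger_force: 0.0
```

carry_out:
  increments:
    - [120,[0,0,0],8.5]
    - [120,[0,0,0],8.5]
    - [120,[0,0,0],8.5]
    - [120,[0,0,0],8.5]
    - [120,[-4,-38,2],1]
    - [120,[-4,-38,2],0]
    - [120,[-4,-38,2],0]
    - [120,[-4,-38,2],0]

```text
time: 21.35
tool_pos: [0.4747, -0.1654, 0.0914]
ee_rot: [-3.137, -0.001, 1.287]
wrist_force: [0.5, 0.1, 0.2]
width: 0.05
finger_force: 0.0
```

carry_out:
  increments:
    - [120,[-4,-38,2],0]
    - [120,[-3,-36,2],0]
    - [120,[0,0,0],0]

```text
time: 21.65
tool_pos: [0.3991, -0.1502, 0.0868]
ee_rot: [-3.134, -0.001, 1.286]
wrist_force: [0.0, -0.9, -1.2]
width: 0.05
finger_force: 0.0
```

```bash
python3 - <<'E'
from h import *
plan(.4063,-.152,-.006,73.6)
im=robot.snapshot('top'); cv2.imwrite('pics/top8.png',im)
E
```

```text
twist 0.1  shift [ 0.3  7.4 92.8] | yaw -286.4 q6 -4
```

carry_out:
  increments:
    - [120,[0,7,25],0]
    - [120,[0,0,25],0]
    - [120,[0,0,20],0]
    - [120,[0,0,12],0]
    - [120,[0,0,7],0]
    - [120,[0,0,3],0]
    - [120,[0,0,0],0]

```text
time: 22.4
tool_pos: [0.4118, -0.1545, -0.0016]
ee_rot: [3.141, 0.0, 1.287]
wrist_force: [-0.4, 0.3, -0.3]
width: 0.0497
finger_force: 0.0
```

carry_out:
  increments:
    - [255,[0,0,0],0]
    - [255,[0,0,0],0]
    - [255,[0,0,0],0]
    - [255,[0,0,0],0]
    - [255,[0,0,0],0]

```text
time: 22.9
tool_pos: [0.4084, -0.1536, -0.0014]
ee_rot: [-3.135, 0.0, 1.287]
wrist_force: [-9.6, 2.5, 4.8]
width: 0.0335
finger_force: 30.0
```

carry_out:
  increments:
    - [255,[4,0,0],0]
    - [255,[4,0,0],0]
    - [255,[4,0,0],0]

```text
time: 23.2
tool_pos: [0.4151, -0.1433, -0.0014]
ee_rot: [3.14, 0.001, 1.287]
wrist_force: [-1.6, -3.2, -1.6]
width: 0.0337
finger_force: 30.0
```

carry_out:
  increments:
    - [255,[4,0,0],0]
    - [255,[4,0,0],0]
    - [255,[4,0,0],0]

```text
time: 23.5
tool_pos: [0.4185, -0.1315, -0.0014]
ee_rot: [3.141, 0.001, 1.287]
wrist_force: [-1.8, -3.4, 0.0]
width: 0.0341
finger_force: 30.0
```

carry_out:
  increments:
    - [255,[4,0,0],0]
    - [255,[4,0,0],0]
    - [255,[4,0,0],0]

```text
time: 23.8
tool_pos: [0.4217, -0.1199, -0.0014]
ee_rot: [3.141, 0.001, 1.287]
wrist_force: [-1.1, -4.3, 1.2]
width: 0.0334
finger_force: 30.0
```

R3 drags at 4 N or more under its own weight and held 9.6 N sideways before that, so it grips and goes to the tray.

carry_out:
  increments:
    - [255,[0,0,-10],0]
    - [255,[0,0,-25],0]
    - [255,[0,0,-35],0]
    - [255,[0,0,-20],-6]
    - [255,[0,0,0],-6.5]
    - [255,[10,20,0],0]
    - [255,[20,36,0],0]
    - [255,[20,36,0],0]

```text
time: 24.6
tool_pos: [0.5163, -0.0739, 0.0872]
ee_rot: [-3.139, -0.003, 1.504]
wrist_force: [0.5, -1.1, -5.5]
width: 0.0335
finger_force: 30.0
```

carry_out:
  increments:
    - [255,[20,36,0],0]
    - [255,[20,36,0],0]
    - [255,[20,36,0],0]
    - [255,[19,36,0],0]
    - [255,[0,2,0],0]
    - [255,[0,0,0],0]

```text
time: 25.2
tool_pos: [0.6663, -0.005, 0.0852]
ee_rot: [-3.135, -0.002, 1.507]
wrist_force: [-1.0, -0.5, -5.6]
width: 0.034
finger_force: 30.0
```

```bash
python3 - <<'E'
from h import *
plan(.668,-.007,.004,86.2)
E
```

```text
twist 0.1  shift [-1.9  1.9 81.2] | yaw -273.8 q6 3
```

carry_out:
  increments:
    - [255,[-2,2,25],0]
    - [255,[0,0,20],0]
    - [255,[0,0,15],0]
    - [255,[0,0,10],0]
    - [255,[0,0,7],0]
    - [255,[0,0,5],0]
    - [255,[0,0,0],0]

```text
time: 25.9
tool_pos: [0.669, -0.0088, 0.0061]
ee_rot: [-3.141, -0.0, 1.505]
wrist_force: [-0.8, 0.4, -6.2]
width: 0.0337
finger_force: 30.0
```

carry_out:
  increments:
    - [132,[0,0,0],0]
    - [132,[0,0,0],0]
    - [132,[0,0,0],0]
    - [132,[0,0,0],0]

```text
time: 26.3
tool_pos: [0.6704, -0.0089, 0.0081]
ee_rot: [3.138, 0.0, 1.505]
wrist_force: [-0.2, 0.2, 0.3]
width: 0.0454
finger_force: 0.0
```

carry_out:
  increments:
    - [132,[0,0,-15],0]
    - [132,[0,0,-35],0]
    - [132,[0,0,-35],0]
    - [120,[0,0,-5],0]
    - [120,[0,0,0],0]

```text
time: 26.8
tool_pos: [0.6708, -0.009, 0.0996]
ee_rot: [3.136, 0.0, 1.505]
wrist_force: [-0.2, -1.1, -0.5]
width: 0.0497
finger_force: 0.0
```

```bash
python3 - <<'E'
from h import *
plan(.351,.284,.08,91)
E
```

```text
twist -4.8  shift [ 298.5 -314.6   19.6] | yaw -269.0 q6 38
```

carry_out:
  increments:
    - [120,[0,0,0],-4.8]
    - [120,[33,-35,2],0]
    - [120,[33,-35,2],0]
    - [120,[33,-35,2],0]
    - [120,[33,-35,2],0]
    - [120,[33,-35,2],0]
    - [120,[33,-35,2],0]
    - [120,[33,-35,2],0]

```text
time: 27.6
tool_pos: [0.4172, 0.2182, 0.0802]
ee_rot: [-3.138, 0.001, 1.588]
wrist_force: [0.3, 0.1, 0.3]
width: 0.0492
finger_force: 0.0
```

carry_out:
  increments:
    - [120,[33,-35,2],0]
    - [120,[34,-35,2],0]
    - [120,[0,0,0],0]
    - [120,[0,0,0],0]

```text
time: 28.0
tool_pos: [0.3475, 0.2833, 0.0769]
ee_rot: [-3.14, 0.002, 1.592]
wrist_force: [-0.3, -0.6, 0.0]
width: 0.0495
finger_force: 0.0
```

```bash
python3 - <<'E'
from h import *
im=robot.snapshot('top'); cv2.imwrite('pics/top9.png',im)
plan(.351,.284,-.006,91)
E
```

```text
twist 0.1  shift [ 1.2  2.5 83.2] | yaw -269.0 q6 38
```

carry_out:
  increments:
    - [120,[1,2.5,25],0]
    - [120,[0,0,25],0]
    - [120,[0,0,15],0]
    - [120,[0,0,10],0]
    - [120,[0,0,6],0]
    - [120,[0,0,2],0]
    - [120,[0,0,0],0]

```text
time: 28.75
tool_pos: [0.352, 0.2844, -0.0045]
ee_rot: [3.141, -0.0, 1.588]
wrist_force: [-0.1, -0.1, 0.6]
width: 0.0494
finger_force: 0.0
```

carry_out:
  increments:
    - [255,[0,0,0],0]
    - [255,[0,0,0],0]
    - [255,[0,0,0],0]
    - [255,[0,0,0],0]
    - [255,[0,0,0],0]

```text
time: 29.25
tool_pos: [0.3532, 0.285, -0.0037]
ee_rot: [3.137, -0.001, 1.589]
wrist_force: [5.5, -0.3, 0.4]
width: 0.0337
finger_force: 29.5
```

carry_out:
  increments:
    - [255,[-4,0,0],0]
    - [255,[-4,0,0],0]
    - [255,[-4,0,0],0]

```text
time: 29.55
tool_pos: [0.3514, 0.2754, -0.0037]
ee_rot: [-3.142, -0.007, 1.588]
wrist_force: [-0.1, 7.4, 2.6]
width: 0.0343
finger_force: 29.6
```

carry_out:
  increments:
    - [255,[-4,0,0],0]
    - [255,[-4,0,0],0]
    - [255,[-4,0,0],0]

```text
time: 29.85
tool_pos: [0.3514, 0.2635, -0.0037]
ee_rot: [-3.141, -0.007, 1.588]
wrist_force: [0.2, 6.1, 2.6]
width: 0.034
finger_force: 29.6
```

carry_out:
  increments:
    - [255,[-4,0,0],0]
    - [255,[-4,0,0],0]
    - [255,[-4,0,0],0]

```text
time: 30.15
tool_pos: [0.3516, 0.2516, -0.0037]
ee_rot: [-3.141, -0.007, 1.588]
wrist_force: [-0.8, 6.7, 3.0]
width: 0.034
finger_force: 29.6
```

R1 drags at about 6.5 N, so it grips. R4 could only tip with mu above 0.47, so it grips too. R2 is therefore the only slippery rest. R1 goes to the near slot of the tray.

carry_out:
  increments:
    - [255,[0,0,-10],0]
    - [255,[0,0,-25],0]
    - [255,[0,0,-35],0]
    - [255,[0,0,-20],4.8]
    - [255,[-22,20,0],0]
    - [255,[-34,30,0],0]
    - [255,[-34,30,0],0]
    - [255,[-34,30,0],0]

```text
time: 30.95
tool_pos: [0.4514, 0.1163, 0.083]
ee_rot: [-3.135, 0.001, 1.506]
wrist_force: [0.3, 1.6, -6.6]
width: 0.0337
finger_force: 29.7
```

carry_out:
  increments:
    - [255,[-34,30,0],0]
    - [255,[-34,30,0],0]
    - [255,[-34,30,0],0]
    - [255,[-10,10,0],0]
    - [255,[0,0,0],0]
    - [255,[0,0,0],0]

```text
time: 31.55
tool_pos: [0.5437, 0.0002, 0.0832]
ee_rot: [-3.135, -0.001, 1.505]
wrist_force: [1.5, -0.8, -6.7]
width: 0.0341
finger_force: 29.7
```

```bash
python3 - <<'E'
from h import *
plan(.546,.001,.004,86.2)
E
```

```text
twist 0.0  shift [ 0.9  2.3 79.2] | yaw 86.2 q6 4
```

carry_out:
  increments:
    - [255,[1,2,25],0]
    - [255,[0,0,20],0]
    - [255,[0,0,15],0]
    - [255,[0,0,10],0]
    - [255,[0,0,6],0]
    - [255,[0,0,3],0]
    - [255,[0,0,0],0]

```text
time: 32.25
tool_pos: [0.5483, 0.0002, 0.0065]
ee_rot: [3.141, 0.0, 1.505]
wrist_force: [-0.6, -0.2, -6.8]
width: 0.0341
finger_force: 29.7
```

carry_out:
  increments:
    - [138,[0,0,0],0]
    - [138,[0,0,0],0]
    - [138,[0,0,0],0]
    - [138,[0,0,0],0]

```text
time: 32.65
tool_pos: [0.5493, -0.0001, 0.0078]
ee_rot: [3.139, 0.0, 1.505]
wrist_force: [0.4, 0.0, 0.3]
width: 0.043
finger_force: 0.0
```

carry_out:
  increments:
    - [138,[0,0,-15],0]
    - [138,[0,0,-35],0]
    - [100,[0,0,-35],0]
    - [90,[0,0,-5],0]
    - [90,[0,0,0],0]

```text
time: 33.15
tool_pos: [0.5496, -0.0001, 0.0989]
ee_rot: [3.137, 0.0, 1.505]
wrist_force: [0.1, 0.0, -1.1]
width: 0.0602
finger_force: 0.0
```

```bash
python3 - <<'E'
from h import *
plan(.3095,-.2685,.08,82.9)
E
```

```text
twist 3.3  shift [-296.  -205.1   18.9] | yaw -277.1 q6 -34
```

carry_out:
  increments:
    - [80,[0,0,0],3.3]
    - [80,[-37,-25.5,1],0]
    - [80,[-37,-25.5,1],0]
    - [80,[-37,-25.5,1],0]
    - [80,[-37,-25.5,1],0]
    - [80,[-37,-25.5,1],0]
    - [80,[-37,-25.5,1],0]
    - [80,[-37,-25.5,1],0]

```text
time: 33.95
tool_pos: [0.3368, -0.2351, 0.0876]
ee_rot: [-3.139, -0.002, 1.448]
wrist_force: [0.3, -0.6, -0.3]
width: 0.0644
finger_force: 0.0
```

carry_out:
  increments:
    - [80,[-37,-25.5,1],0]
    - [80,[0,0,0],0]
    - [80,[0,0,0],0]

```text
time: 34.25
tool_pos: [0.3081, -0.2682, 0.0869]
ee_rot: [-3.14, -0.002, 1.444]
wrist_force: [1.2, 0.1, 0.4]
width: 0.0642
finger_force: 0.0
```

```bash
python3 - <<'E'
from h import *
plan(.3095,-.2685,-.006,82.9)
im=robot.snapshot('top'); cv2.imwrite('pics/top10.png',im)
cv2.imwrite('pics/t10.png',np.hstack([cv2.resize(im[130:240,290:400],(440,440),interpolation=cv2.INTER_CUBIC),cv2.resize(im[140:240,210:300],(360,440),interpolation=cv2.INTER_CUBIC)]))
E
```

```text
twist -0.1  shift [-0.1  1.4 92.9] | yaw -277.1 q6 -34
```

View pics/t10.png

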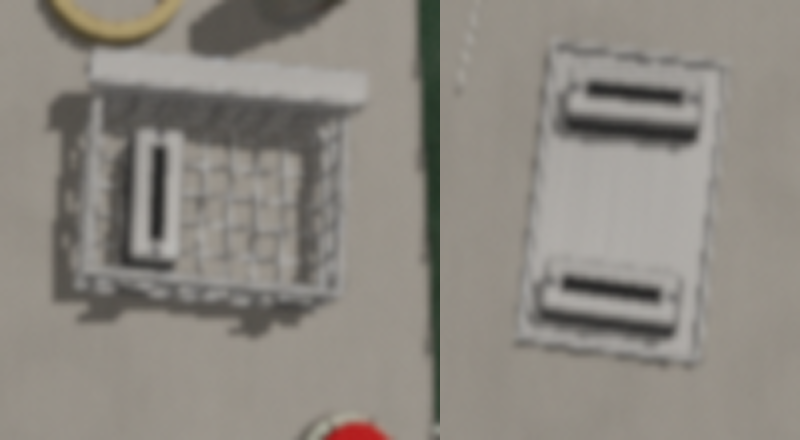

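The basket holds R2 on its left side, and the tray holds R3 at the far end and R1 at the near end with the middle free. I grip R4.

carry_out:
  increments:
    - [80,[0,1,25],0]
    - [80,[0,0,25],0]
    - [80,[0,0,20],0]
    - [80,[0,0,12],0]
    - [80,[0,0,7],0]
    - [80,[0,0,3],0]
    - [80,[0,0,0],0]

```text
time: 35.0
tool_pos: [0.3107, -0.2686, -0.0035]
ee_rot: [3.141, 0.0, 1.448]
wrist_force: [-0.7, 0.3, -0.2]
width: 0.0645
finger_force: 0.0
```

carry_out:
  increments:
    - [255,[0,0,0],0]
    - [255,[0,0,0],0]
    - [255,[0,0,0],0]
    - [255,[0,0,0],0]
    - [255,[0,0,0],0]
    - [255,[0,0,0],0]

```text
time: 35.6
tool_pos: [0.3109, -0.2692, -0.0031]
ee_rot: [3.14, 0.001, 1.447]
wrist_force: [2.5, 0.0, 2.9]
width: 0.0401
finger_force: 29.8
```

carry_out:
  increments:
    - [255,[0,0,-10],0]
    - [255,[0,0,-25],0]
    - [255,[0,0,-35],0]
    - [255,[0,0,-25],-3.3]
    - [255,[0,0,0],0]

```text
time: 36.1
tool_pos: [0.3112, -0.2702, 0.0941]
ee_rot: [3.138, 0.004, 1.505]
wrist_force: [0.9, -1.5, -6.7]
width: 0.0398
finger_force: 29.8
```

```bash
python3 - <<'E'
from h import *
plan(.609,-.004,.005,86.2)
E
```

```text
twist 0.0  shift [285.4 279.5  89.1] | yaw -273.8 q6 3
```

carry_out:
  increments:
    - [255,[20,20,0],0]
    - [255,[34,33,0],0]
    - [255,[34,33,0],0]
    - [255,[34,33,0],0]
    - [255,[34,33,0],0]
    - [255,[34,33,0],0]
    - [255,[34,33,0],0]
    - [255,[34,33,0],0]

```text
time: 36.9
tool_pos: [0.5764, -0.026, 0.0873]
ee_rot: [-3.135, 0.0, 1.504]
wrist_force: [1.0, -1.1, -6.2]
width: 0.04
finger_force: 29.8
```

carry_out:
  increments:
    - [255,[27,28,0],0]
    - [255,[0,0,0],0]
    - [255,[0,0,0],0]

```text
time: 37.2
tool_pos: [0.6052, -0.002, 0.0871]
ee_rot: [-3.134, 0.001, 1.506]
wrist_force: [-0.0, -0.2, -7.2]
width: 0.0401
finger_force: 29.8
```

```bash
python3 - <<'E'
from h import *
plan(.609,-.004,.005,86.2)
E
```

```text
twist 0.1  shift [-1.8  3.9 82.1] | yaw -273.8 q6 3
```

carry_out:
  increments:
    - [255,[-2,2,25],0]
    - [255,[0,0,20],0]
    - [255,[0,0,15],0]
    - [255,[0,0,10],0]
    - [255,[0,0,6],0]
    - [255,[0,0,4],0]
    - [255,[0,0,0],0]

```text
time: 37.9
tool_pos: [0.6093, -0.0049, 0.0114]
ee_rot: [3.141, 0.0, 1.505]
wrist_force: [-0.7, -0.0, -6.6]
width: 0.0396
finger_force: 29.8
```

carry_out:
  increments:
    - [128,[0,0,0],0]
    - [128,[0,0,0],0]
    - [128,[0,0,0],0]
    - [128,[0,0,0],0]

```text
time: 38.3
tool_pos: [0.6105, -0.0048, 0.013]
ee_rot: [3.138, 0.0, 1.505]
wrist_force: [0.2, -0.3, 0.4]
width: 0.0467
finger_force: 0.0
```

carry_out:
  increments:
    - [128,[0,0,-15],0]
    - [128,[0,0,-35],0]
    - [60,[0,0,-35],0]
    - [20,[0,0,-5],0]
    - [10,[0,0,0],0]
    - [10,[0,0,0],0]

```text
time: 38.9
tool_pos: [0.6086, -0.0047, 0.1004]
ee_rot: [-3.14, 0.0, 1.505]
wrist_force: [-0.1, 0.0, -0.4]
width: 0.0756
finger_force: 0.0
```

```bash
python3 - <<'E'
from h import *
plan(.62,.233,.10,182.4,mod=360)
im=robot.snapshot('top'); cv2.imwrite('pics/top11.png',im)
# cover: dark handle mask
hs=im.max(2); m=((hs<75)).astype(np.uint8)*255
x0,x1,y0,y1=90,235,120,240; mm=np.zeros_like(m); mm[y0:y1,x0:x1]=m[y0:y1,x0:x1]
for c in cv2.findContours(mm,0,2)[0]:
    r=cv2.minAreaRect(c)
    if cv2.contourArea(c)>25: print(np.round(r[0],1),np.round(r[1],1),r[2],px('top',*r[0],.042)[:2],[px('top',*q,.042)[:2].round(3) for q in cv2.boxPoints(r)])
E
```

```text
twist -96.2  shift [-21.4 237.    0.4] | yaw 542.4 q6 -72
[215.9 220. ] [27.1 32.7] 48.179832458496094 [0.50941134 0.0962122 ] [array([0.506, 0.15 ]), array([0.564, 0.091]), array([0.513, 0.042]), array([0.455, 0.102])]
[165.6 179.6] [ 5.1 27.3] 85.60128784179688 [0.61204316 0.23241141] [array([0.615, 0.269]), array([0.623, 0.198]), array([0.609, 0.196]), array([0.601, 0.267])]
[227.6 158.7] [ 6.9 78.2] 8.746162414550781 [0.67341945 0.07331551] [array([0.57 , 0.093]), array([0.784, 0.071]), array([0.781, 0.053]), array([0.568, 0.075])]
```

```bash
python3 - <<'E'
from h import *
a=cv2.imread('pics/top0.png');b=cv2.imread('pics/top11.png')
print((cv2.absdiff(a,b).max(2)[145:215,130:200]>30).sum())
g=cv2.resize(np.hstack([a[140:220,125:210],b[140:220,125:210]]),None,fx=4.7,fy=4.7,interpolation=cv2.INTER_CUBIC); cv2.imwrite('pics/c12.png',g)
E
```

```text
277
```

View pics/c12.png

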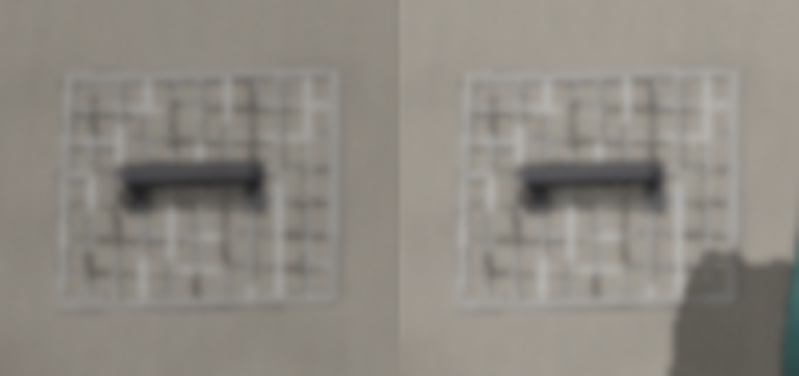

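The cover has not moved, with its bar at crop (192,174), i.e. world (.620,.233). I grip the bar by its ends so that the cover can pivot about y.

carry_out:
  increments:
    - [0,[0,0,0],-8]
    - [0,[0,0,0],-8]
    - [0,[0,0,0],-8]
    - [0,[0,0,0],-8]
    - [0,[0,0,0],-8]
    - [0,[0,0,0],-8]
    - [0,[0,0,0],-8]
    - [0,[0,0,0],-8]

```text
time: 39.75
tool_pos: [0.6079, -0.0047, 0.0988]
ee_rot: [-3.14, -0.004, 2.628]
wrist_force: [-0.1, 1.1, 0.0]
width: 0.0938
finger_force: 0.0
```

carry_out:
  increments:
    - [0,[0,0,0],-8]
    - [0,[0,0,0],-8]
    - [0,[0,0,0],-8]
    - [0,[0,0,0],-8]
    - [0,[-5,40,0],0]
    - [0,[-5,40,0],0]
    - [0,[-5,40,0],0]
    - [0,[-5,40,0],0]

```text
time: 40.55
tool_pos: [0.6217, 0.157, 0.0988]
ee_rot: [-3.141, -0.004, -3.103]
wrist_force: [1.0, -1.1, -0.0]
width: 0.0942
finger_force: 0.0
```

carry_out:
  increments:
    - [0,[-1,40,0],0]
    - [0,[0,37,0],0]
    - [0,[0,0,0],0]
    - [0,[0,0,0],0]

```text
time: 40.95
tool_pos: [0.6197, 0.2332, 0.0989]
ee_rot: [-3.14, -0.004, -3.101]
wrist_force: [0.4, -0.8, 0.6]
width: 0.094
finger_force: 0.0
```

```bash
python3 - <<'E'
from h import *
plan(.620,.233,.001,182,mod=360)
E
```

```text
twist 0.3  shift [-0.3 -0.2 97.9] | yaw -178.0 q6 -71
```

carry_out:
  increments:
    - [0,[0,0,25],0]
    - [0,[0,0,25],0]
    - [0,[0,0,20],0]
    - [0,[0,0,12],0]
    - [0,[0,0,8],0]
    - [0,[0,0,5],0]
    - [0,[0,0,2],0]
    - [0,[0,0,0],0]

```text
time: 41.75
tool_pos: [0.6215, 0.2329, 0.0049]
ee_rot: [3.141, 0.001, -3.103]
wrist_force: [-0.6, 0.1, 0.1]
width: 0.094
finger_force: 0.0
```

carry_out:
  increments:
    - [255,[0,0,0],0]
    - [255,[0,0,0],0]
    - [255,[0,0,0],0]
    - [255,[0,0,0],0]
    - [255,[0,0,0],0]

```text
time: 42.25
tool_pos: [0.6215, 0.2338, 0.0052]
ee_rot: [3.14, 0.002, -3.102]
wrist_force: [-0.1, 2.1, 2.9]
width: 0.0756
finger_force: 30.0
```

carry_out:
  increments:
    - [255,[0,0,-10],0]
    - [255,[0,0,-20],0]
    - [255,[0,0,-30],0]
    - [255,[0,0,-30],0]
    - [255,[0,0,-20],0]
    - [255,[0,0,0],0]

```text
time: 42.85
tool_pos: [0.6229, 0.2325, 0.1182]
ee_rot: [3.142, 0.006, -3.103]
wrist_force: [0.6, 0.8, -2.5]
width: 0.0759
finger_force: 30.0
```

The cover is gripped. I carry it to the near side of the basket and turn it half round, so its front edge can be pushed up on a lug.

carry_out:
  increments:
    - [255,[6,-16,0],0]
    - [255,[11,-34,0],0]
    - [255,[11,-34,0],0]
    - [255,[11,-34,0],0]
    - [255,[11,-34,0],0]
    - [255,[11,-34,0],0]
    - [255,[11,-34,0],0]
    - [255,[11,-34,0],0]

```text
time: 43.65
tool_pos: [0.5457, -0.0258, 0.1117]
ee_rot: [-3.141, -0.005, -3.103]
wrist_force: [0.2, -0.2, -2.7]
width: 0.0753
finger_force: 30.0
```

carry_out:
  increments:
    - [255,[11,-34,0],0]
    - [255,[11,-34,0],0]
    - [255,[11,-34,0],0]
    - [255,[11,-34,0],0]
    - [255,[16,-12,0],0]
    - [255,[0,0,0],8.4]
    - [255,[0,0,0],8.4]
    - [255,[0,0,0],8.4]

```text
time: 44.45
tool_pos: [0.4918, -0.1745, 0.1118]
ee_rot: [-3.141, -0.005, 2.734]
wrist_force: [-1.0, 0.2, -2.9]
width: 0.0755
finger_force: 30.0
```

carry_out:
  increments:
    - [255,[0,0,0],8.4]
    - [255,[0,0,0],8.4]
    - [255,[0,0,0],8.4]
    - [255,[0,0,0],8.4]
    - [255,[0,0,0],8.4]
    - [255,[0,0,0],8.4]
    - [255,[0,0,0],8.4]
    - [255,[0,0,0],8.4]

```text
time: 45.25
tool_pos: [0.492, -0.1742, 0.1118]
ee_rot: [-3.137, -0.001, 1.562]
wrist_force: [-1.2, 1.3, -2.4]
width: 0.0758
finger_force: 30.0
```

carry_out:
  increments:
    - [255,[0,0,0],8.4]
    - [255,[0,0,0],8.4]
    - [255,[0,0,0],8.4]
    - [255,[0,0,0],8.4]
    - [255,[0,0,0],8.4]
    - [255,[0,0,0],8.4]
    - [255,[0,0,0],8.4]
    - [255,[0,0,0],8.4]

```text
time: 46.05
tool_pos: [0.492, -0.1742, 0.1118]
ee_rot: [-3.139, 0.004, 0.389]
wrist_force: [1.0, -0.2, -2.9]
width: 0.0757
finger_force: 30.0
```

carry_out:
  increments:
    - [255,[0,0,0],8.4]
    - [255,[0,0,0],8.4]
    - [255,[0,0,0],8.4]
    - [255,[0,0,0],0]
    - [255,[0,0,0],0]

```text
time: 46.55
tool_pos: [0.4927, -0.1742, 0.1127]
ee_rot: [-3.141, 0.003, -0.042]
wrist_force: [-0.7, 0.5, -2.8]
width: 0.0755
finger_force: 30.0
```

```bash
python3 - <<'E'
from h import *
plan(.506,-.174,.08,-3.3,mod=360)
E
```

```text
twist 0.9  shift [13.3 -1.  32.7] | yaw -363.3 q6 74
```

carry_out:
  increments:
    - [255,[13,0,0],0]
    - [255,[0,0,15],0]
    - [255,[0,0,13],0]
    - [255,[0,0,6],0]
    - [255,[0,0,0],0]

```text
time: 47.05
tool_pos: [0.5052, -0.1743, 0.0777]
ee_rot: [-3.14, 0.004, -0.044]
wrist_force: [0.7, 0.8, -2.4]
width: 0.0757
finger_force: 30.0
```

carry_out:
  increments:
    - [255,[0,0,3],0]
    - [255,[0,0,0],0]

```text
time: 47.25
tool_pos: [0.5068, -0.175, 0.0773]
ee_rot: [3.141, -0.0, -0.045]
wrist_force: [0.0, 0.2, -1.9]
width: 0.076
finger_force: 30.0
```

carry_out:
  increments:
    - [255,[0,0,3],0]
    - [255,[0,0,0],0]

```text
time: 47.45
tool_pos: [0.5067, -0.175, 0.0743]
ee_rot: [3.141, -0.0, -0.045]
wrist_force: [-0.4, 0.4, -3.1]
width: 0.0759
finger_force: 30.0
```

carry_out:
  increments:
    - [255,[0,0,3],0]
    - [255,[0,0,0],0]

```text
time: 47.65
tool_pos: [0.5069, -0.1751, 0.0719]
ee_rot: [3.141, -0.001, -0.045]
wrist_force: [-2.0, -0.2, 0.7]
width: 0.0759
finger_force: 30.0
```

carry_out:
  increments:
    - [255,[0,0,3],0]
    - [255,[0,0,0],0]

```text
time: 47.85
tool_pos: [0.5066, -0.1752, 0.0688]
ee_rot: [3.141, 0.0, -0.045]
wrist_force: [-3.2, 0.9, 3.6]
width: 0.0758
finger_force: 30.0
```

Contact came at the expected lug height. I press on down to tilt it.

carry_out:
  increments:
    - [255,[0,0,3],0]
    - [255,[0,0,0],0]

```text
time: 48.05
tool_pos: [0.5063, -0.1751, 0.0651]
ee_rot: [3.141, 0.001, -0.045]
wrist_force: [-3.9, -0.5, 3.5]
width: 0.0757
finger_force: 30.0
```

carry_out:
  increments:
    - [255,[0,0,3],0]
    - [255,[0,0,0],0]

```text
time: 48.25
tool_pos: [0.5061, -0.175, 0.0618]
ee_rot: [3.141, 0.001, -0.045]
wrist_force: [-5.0, 0.1, 4.0]
width: 0.0755
finger_force: 30.0
```

carry_out:
  increments:
    - [255,[0,0,3],0]
    - [255,[0,0,0],0]

```text
time: 48.45
tool_pos: [0.5059, -0.175, 0.0587]
ee_rot: [-3.142, 0.002, -0.045]
wrist_force: [-5.8, 0.1, 3.5]
width: 0.0756
finger_force: 30.0
```

carry_out:
  increments:
    - [255,[0,0,3],0]
    - [255,[0,0,0],0]

```text
time: 48.65
tool_pos: [0.5057, -0.1749, 0.0555]
ee_rot: [-3.141, 0.003, -0.045]
wrist_force: [-6.2, 0.5, 2.2]
width: 0.0755
finger_force: 30.0
```

carry_out:
  increments:
    - [255,[0,0,-10],0]
    - [255,[0,0,-20],0]
    - [255,[0,0,-25],0]
    - [255,[0,0,-15],0]
    - [255,[0,0,0],-8.5]
    - [255,[0,0,0],-8.5]
    - [255,[0,0,0],-8.5]
    - [255,[0,0,0],-8.5]

```text
time: 49.45
tool_pos: [0.5072, -0.1748, 0.126]
ee_rot: [3.142, -0.001, 0.555]
wrist_force: [-0.3, -1.0, -3.3]
width: 0.0759
finger_force: 30.0
```

carry_out:
  increments:
    - [255,[0,0,0],-8.5]
    - [255,[0,0,0],-8.5]
    - [255,[0,0,0],-8.5]
    - [255,[0,0,0],-8.5]
    - [255,[0,0,0],-8.5]
    - [255,[0,0,0],-8.5]
    - [255,[0,0,0],-8.5]
    - [255,[0,0,0],-8.5]

```text
time: 50.25
tool_pos: [0.5072, -0.1748, 0.1259]
ee_rot: [3.141, -0.0, 1.742]
wrist_force: [-0.1, -0.5, -3.5]
width: 0.0758
finger_force: 30.0
```

carry_out:
  increments:
    - [255,[0,0,0],-8.5]
    - [255,[0,0,0],-8.5]
    - [255,[0,0,0],-8.5]
    - [255,[0,0,0],-8.5]
    - [255,[0,0,0],-8.5]
    - [255,[0,0,0],-8.5]
    - [255,[0,0,0],-8.5]
    - [255,[0,0,0],-8.5]

```text
time: 51.05
tool_pos: [0.5072, -0.1748, 0.1259]
ee_rot: [3.141, 0.001, 2.929]
wrist_force: [0.2, -0.3, -3.3]
width: 0.0756
finger_force: 30.0
```

carry_out:
  increments:
    - [255,[0,0,0],-9]
    - [255,[0,0,0],0]
    - [255,[0,0,0],0]

```text
time: 51.35
tool_pos: [0.507, -0.1748, 0.1261]
ee_rot: [3.141, 0.0, 3.069]
wrist_force: [0.1, 0.7, -2.5]
width: 0.0757
finger_force: 30.0
```

```bash
python3 - <<'E'
from h import *
o=robot.get_obs(); p=o['tool_pos']; print(p,o['ee_rot'],o['wrist_force'],o['wrist_torque'])
s=robot.snapshot('scene'); t=robot.snapshot('top'); cv2.imwrite('pics/sc13.png',s); cv2.imwrite('pics/top13.png',t)
q=proj('scene',p).astype(int); r=proj('top',p).astype(int); print(q,r)
f=lambda im,c:cv2.resize(cv2.copyMakeBorder(im,60,60,60,60,0)[c[1]:c[1]+120,c[0]:c[0]+120],(400,400),interpolation=cv2.INTER_CUBIC)
cv2.imwrite('pics/v13.png',np.hstack([f(s,q),f(t,r)]))
E
```

```text
[ 0.50697955 -0.17483345  0.12605022] [3.14138239e+00 2.54696802e-04 3.06931306e+00] [ 0.14864893  0.72178953 -2.50015118] [ 0.03892069 -0.09912053 -0.04279435]
[307 155] [327 218]
```

View pics/v13.png

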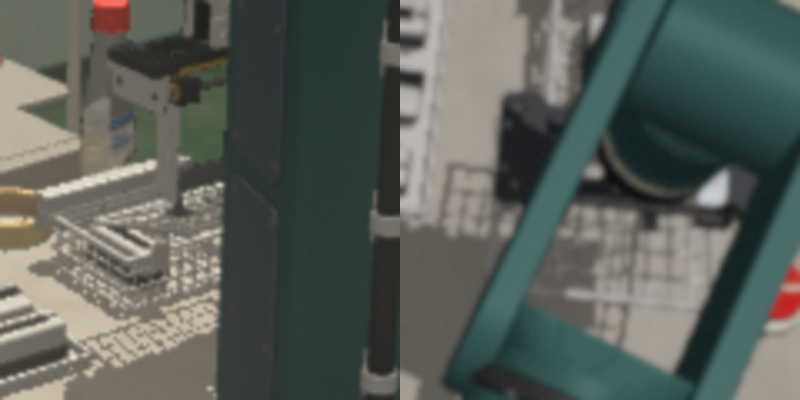

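```bash
python3 - <<'E'
from h import *
from scipy.optimize import brentq
for th in (0,.1,.2,.28,.35):
    b=[.507-.033*np.sin(th)+.07*np.cos(th),.154-.030*np.cos(th)-.07*np.sin(th)]
    f=[.507-.033*np.sin(th)-.07*np.cos(th),.154-.030*np.cos(th)+.07*np.sin(th)]
    c,s=np.cos(np.radians(-4)),np.sin(np.radians(-4))
    def w(e,yy): dx=e[0]-.507; return [.507+dx*c-yy*s,-.175+dx*s+yy*c,e[1]]
    print(th,[proj('top',w(e,yy)).round(1).tolist() for e,yy in ((b,.08),(b,0),(f,0),(f,.04))], [proj('scene',w(b,.08)).round(1).tolist(), proj('scene',w(b,0)).round(1).tolist()])
t=cv2.imread('pics/top13.png',0); 
print('front col330-345 rows',[ (r,int(t[r,332:346].mean())) for r in range(236,258)])
print('back col 284-292', [(r,int(t[r,284:294].mean())) for r in range(196,216)])
print('back row', [(c,int(t[212:222,c].mean())) for c in range(274,292)])
E
```

```text
0 [[295.9, 186.6], [329.1, 189.8], [325.4, 247.9], [308.3, 246.2]] [[271.7, 153.8], [292.9, 147.9]]
0.1 [[295.5, 188.8], [328.5, 191.9], [325.8, 248.8], [308.6, 247.1]] [[272.4, 156.3], [293.5, 150.3]]
0.2 [[295.2, 191.1], [328.0, 194.2], [326.2, 249.4], [308.9, 247.7]] [[273.2, 158.8], [294.3, 152.8]]
0.28 [[294.9, 193.1], [327.6, 196.2], [326.6, 249.7], [309.1, 248.0]] [[273.9, 160.7], [295.1, 154.6]]
0.35 [[294.6, 194.9], [327.2, 198.1], [326.9, 249.8], [309.4, 248.0]] [[274.6, 162.4], [295.8, 156.2]]
front col330-345 rows [(236, 141), (237, 140), (238, 138), (239, 133), (240, 129), (241, 132), (242, 143), (243, 150), (244, 152), (245, 152), (246, 155), (247, 159), (248, 155), (249, 143), (250, 142), (251, 148), (252, 151), (253, 152), (254, 152), (255, 152), (256, 151), (257, 151)]
back col 284-292 [(196, 157), (197, 158), (198, 158), (199, 158), (200, 158), (201, 158), (202, 158), (203, 158), (204, 158), (205, 156), (206, 150), (207, 135), (208, 121), (209, 127), (210, 143), (211, 151), (212, 154), (213, 152), (214, 143), (215, 129)]
back row [(274, 152), (275, 160), (276, 159), (277, 156), (278, 151), (279, 135), (280, 120), (281, 124), (282, 139), (283, 149), (284, 148), (285, 139), (286, 134), (287, 140), (288, 146), (289, 148), (290, 144), (291, 135)]
```

The cover hides itself behind the arm in both views, so I check the tilt by touch instead. I bring the back edge over the basket just short of the lip and lower it until it meets the side rims. The reading should be about .079 for a tilt of 0.28 rad.

carry_out:
  increments:
    - [255,[0,0,0],-0.8]
    - [255,[-19,-8.5,0],0]
    - [255,[-20,-8.5,0],0]
    - [255,[-20,-8.5,0],0]
    - [255,[-20,-8.5,0],0]
    - [255,[-18,-8,0],0]
    - [255,[-18,-8,0],0]
    - [255,[0,0,0],0]

```text
time: 52.25
tool_pos: [0.6202, -0.2322, 0.1253]
ee_rot: [-3.141, 0.0, 3.085]
wrist_force: [-1.0, 1.3, -2.6]
width: 0.0754
finger_force: 30.0
```

carry_out:
  increments:
    - [255,[0,0,10],0]
    - [255,[0,0,10],0]
    - [255,[0,0,10],0]
    - [255,[0,0,5],0]
    - [255,[0,0,0],0]
    - [255,[0,0,0],0]

```text
time: 52.85
tool_pos: [0.6187, -0.2312, 0.0914]
ee_rot: [-3.141, 0.0, 3.086]
wrist_force: [-0.4, -0.3, -2.8]
width: 0.0758
finger_force: 30.0
```

```bash
python3 - <<'E'
from h import *
plan(.619,-.2314,.088,176.7,mod=360); print(robot.get_obs()['wrist_force'])
E
```

```text
twist 0.1  shift [-0.3 -0.2  3.4] | yaw 536.7 q6 -107
[-0.36636923 -0.28888477 -2.75252619]
```

carry_out:
  increments:
    - [255,[0,0,4],0]
    - [255,[0,0,0],0]

```text
time: 53.05
tool_pos: [0.6188, -0.2312, 0.0872]
ee_rot: [-3.142, 0.0, 3.086]
wrist_force: [-0.2, -0.5, -3.2]
width: 0.0755
finger_force: 30.0
```

carry_out:
  increments:
    - [255,[0,0,3],0]
    - [255,[0,0,0],0]

```text
time: 53.25
tool_pos: [0.6186, -0.2312, 0.0839]
ee_rot: [3.141, -0.001, 3.086]
wrist_force: [-0.5, 0.1, -2.7]
width: 0.0758
finger_force: 30.0
```

carry_out:
  increments:
    - [255,[0,0,3],0]
    - [255,[0,0,0],0]

```text
time: 53.45
tool_pos: [0.6185, -0.2312, 0.0807]
ee_rot: [3.141, -0.001, 3.086]
wrist_force: [-0.6, 0.4, -2.7]
width: 0.0757
finger_force: 30.0
```

carry_out:
  increments:
    - [255,[0,0,2],0]
    - [255,[0,0,0],0]

```text
time: 53.65
tool_pos: [0.6189, -0.2313, 0.0794]
ee_rot: [-3.141, 0.0, 3.086]
wrist_force: [-1.2, 1.3, -1.9]
width: 0.0756
finger_force: 30.0
```

Contact came at .0795, as predicted for a 0.28 rad tilt. I raise 2 mm and advance under the lip, feeling for the back plate.

carry_out:
  increments:
    - [255,[0,0,-2],0]
    - [255,[-5,0,0],0]
    - [255,[-5,0,0],0]
    - [255,[-5,0,0],0]
    - [255,[0,0,0],0]

```text
time: 54.15
tool_pos: [0.6345, -0.2321, 0.081]
ee_rot: [-3.142, 0.0, 3.087]
wrist_force: [-0.1, 0.3, -2.8]
width: 0.0759
finger_force: 30.0
```

carry_out:
  increments:
    - [255,[-4,0,0],0]
    - [255,[0,0,0],0]

```text
time: 54.35
tool_pos: [0.6382, -0.2323, 0.0811]
ee_rot: [3.142, 0.0, 3.086]
wrist_force: [0.4, -0.2, -2.5]
width: 0.0754
finger_force: 30.0
```

carry_out:
  increments:
    - [255,[-3,0,0],0]
    - [255,[0,0,0],0]

```text
time: 54.55
tool_pos: [0.641, -0.2325, 0.0812]
ee_rot: [-3.142, 0.0, 3.086]
wrist_force: [0.6, -0.1, -2.9]
width: 0.0754
finger_force: 30.0
```

carry_out:
  increments:
    - [255,[-3,0,0],0]
    - [255,[0,0,0],0]

```text
time: 54.75
tool_pos: [0.6439, -0.2327, 0.0813]
ee_rot: [-3.142, -0.0, 3.086]
wrist_force: [-0.2, 0.1, -2.5]
width: 0.0754
finger_force: 30.0
```

carry_out:
  increments:
    - [255,[-2,0,0],0]
    - [255,[0,0,0],0]

```text
time: 54.95
tool_pos: [0.6446, -0.2327, 0.0811]
ee_rot: [3.141, -0.003, 3.086]
wrist_force: [-4.3, 0.0, -1.1]
width: 0.0757
finger_force: 30.0
```

carry_out:
  increments:
    - [255,[-2,0,0],0]
    - [255,[0,0,0],0]

```text
time: 55.15
tool_pos: [0.6451, -0.2327, 0.0811]
ee_rot: [3.141, -0.006, 3.085]
wrist_force: [-7.9, 1.1, -0.1]
width: 0.0758
finger_force: 30.0
```

carry_out:
  increments:
    - [255,[-2,0,0],0]
    - [255,[0,0,0],0]

```text
time: 55.35
tool_pos: [0.6459, -0.2326, 0.0811]
ee_rot: [3.141, -0.009, 3.084]
wrist_force: [-10.1, 1.7, 1.8]
width: 0.0757
finger_force: 30.0
```

The contact at +18 mm is the back plate, so the back edge is under the lip and tilted. I back off slightly, then lower the front while drawing back for the rotation.

carry_out:
  increments:
    - [255,[4,0,0],0]
    - [255,[4,0,0],0]
    - [255,[0,0,0],0]
    - [255,[0,0,0],0]

```text
time: 55.75
tool_pos: [0.6424, -0.2326, 0.0816]
ee_rot: [-3.141, 0.002, 3.087]
wrist_force: [0.1, 0.1, -2.8]
width: 0.0756
finger_force: 30.0
```

carry_out:
  increments:
    - [255,[1,0,2],0]
    - [255,[2,0,3],0]
    - [255,[2,0,3],0]
    - [255,[0,0,0],0]

```text
time: 56.15
tool_pos: [0.637, -0.2324, 0.0741]
ee_rot: [-3.141, 0.002, 3.086]
wrist_force: [-0.1, 0.6, 1.7]
width: 0.0757
finger_force: 30.0
```

carry_out:
  increments:
    - [255,[2,0,3],0]
    - [255,[2,0,3],0]
    - [255,[0,0,0],0]

```text
time: 56.45
tool_pos: [0.6319, -0.2322, 0.067]
ee_rot: [-3.141, -0.001, 3.086]
wrist_force: [-3.0, 0.1, 2.1]
width: 0.076
finger_force: 30.0
```

carry_out:
  increments:
    - [255,[2,0,3],0]
    - [255,[0,0,0],0]

```text
time: 56.65
tool_pos: [0.6301, -0.2321, 0.0637]
ee_rot: [-3.141, -0.001, 3.086]
wrist_force: [-1.7, -0.3, 2.8]
width: 0.0758
finger_force: 30.0
```

carry_out:
  increments:
    - [255,[1,0,2],0]
    - [255,[0,0,0],0]

```text
time: 56.85
tool_pos: [0.6293, -0.232, 0.0619]
ee_rot: [-3.141, -0.001, 3.086]
wrist_force: [-3.1, -0.5, 2.8]
width: 0.0753
finger_force: 30.0
```

carry_out:
  increments:
    - [255,[0,0,2],0]
    - [255,[0,0,0],0]

```text
time: 57.05
tool_pos: [0.6296, -0.232, 0.0601]
ee_rot: [-3.141, -0.0, 3.086]
wrist_force: [-3.1, -0.3, 3.3]
width: 0.0756
finger_force: 30.0
```

carry_out:
  increments:
    - [255,[0,0,2],0]
    - [255,[0,0,0],0]

```text
time: 57.25
tool_pos: [0.6296, -0.232, 0.0601]
ee_rot: [-3.141, 0.0, 3.086]
wrist_force: [-6.2, 0.7, 8.3]
width: 0.0756
finger_force: 30.0
```

It is firmly seated at .0601, flat on the rim. I release and lift straight up.

carry_out:
  increments:
    - [255,[0,0,-3],0]
    - [0,[0,0,0],0]
    - [0,[0,0,0],0]
    - [0,[0,0,0],0]
    - [0,[0,0,0],0]
    - [0,[0,0,0],0]

```text
time: 57.85
tool_pos: [0.6298, -0.2318, 0.061]
ee_rot: [3.142, -0.0, 3.086]
wrist_force: [0.6, 0.1, -0.8]
width: 0.0943
finger_force: 0.0
```

carry_out:
  increments:
    - [0,[0,0,-10],0]
    - [0,[0,0,-20],0]
    - [0,[0,0,-30],0]
    - [0,[0,0,-40],0]
    - [0,[0,0,-40],0]
    - [0,[40,0,0],0]
    - [0,[40,0,0],0]
    - [0,[40,0,0],0]

```text
time: 58.65
tool_pos: [0.5091, -0.2253, 0.2026]
ee_rot: [-3.14, 0.002, 3.087]
wrist_force: [0.3, -0.4, 0.2]
width: 0.0943
finger_force: 0.0
```

carry_out:
  increments:
    - [0,[30,40,0],0]
    - [0,[30,40,0],0]
    - [0,[30,40,0],0]
    - [0,[30,40,0],0]
    - [0,[20,40,0],0]
    - [0,[0,40,0],0]
    - [0,[0,0,0],0]
    - [0,[0,0,0],0]

```text
time: 59.45
tool_pos: [0.3836, 0.0225, 0.2022]
ee_rot: [-3.141, 0.002, 3.089]
wrist_force: [-0.9, -0.1, 0.1]
width: 0.0937
finger_force: 0.0
```

```bash
python3 - <<'E'
from h import *
s=robot.snapshot('scene'); t=robot.snapshot('top'); cv2.imwrite('pics/top14.png',t)
f=lambda im,y,x,h,w,W,H:cv2.resize(im[y:y+h,x:x+w],(W,H),interpolation=cv2.INTER_CUBIC)
cv2.imwrite('pics/v14.png',np.hstack([f(t,130,210,110,190,400+60,270),f(s,120,250,90,113,340,270)]))
b=np.hstack([f(t,130,295,90,100,400,360),f(t,130,210,90,90,360,360)])
cv2.imwrite('pics/v14.png',np.vstack([b,cv2.resize(s[110:200,220:480],(760,240),interpolation=cv2.INTER_CUBIC)]))
print(robot.get_obs()['tool_pos'],robot.get_obs()['wrist_force'])
E
```

```text
[0.38372799 0.02127017 0.2016535 ] [-0.11414286  0.00037696 -0.31865414]
```

View pics/v14.png

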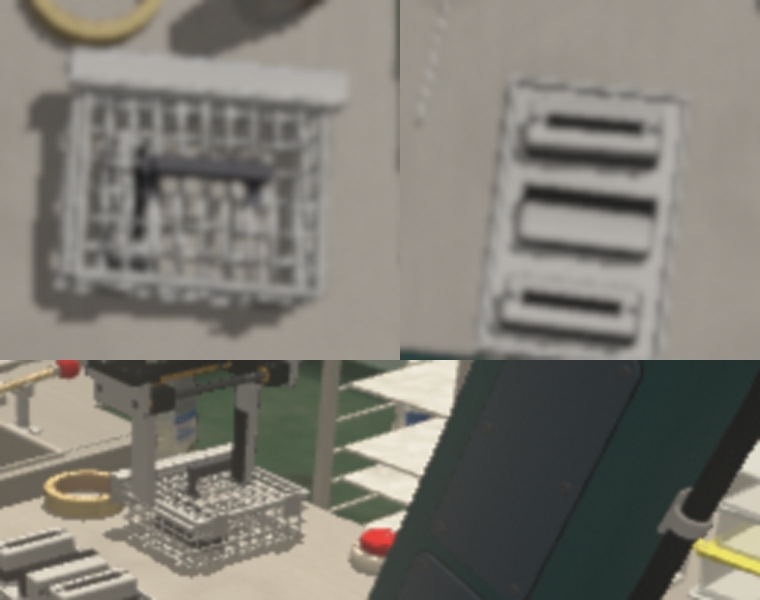

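The cover lies flat on the rim with its back edge under the lip. R2 is in the basket and the three gripping rests are on the tray floor. The timer looks untouched and the arm is clear, so I hand in.

```bash
python3 - <<'E'
from h import *
print(px('top',347,171.75,.098)); print(robot.close_job())
E
```

```text
[ 0.63065346 -0.22907093  0.098     ]
the job is handed in; nothing more can be done
None
```

I handed the job in after about 60 s of robot time; no verdict came back. Four rests were present: the one slippery rest is in the basket, the three gripping ones are on the tray floor (one on its side after tipping during its drag), and the cover is hooked under the lip and flat on the rim.

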